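# Fit the hub parts on the stub axle in order

### The job

Build up the hub on the upright stub axle: slide on the flange first (hub side up, as it lies), then the spacer sleeve, then the bearing, and finish with the dust cap over the axle's end. Lower each part gently until it sits flat on the one below, do not let it drop down the axle, and leave the hammer, the can and the parts bin where they are.

Things in the scene. Friction and masses are not known exactly. Their poses are not given: they have to be found in the camera images.
- axle: Fixed target: dark steel base plate 110 x 110 x 14 mm (4 mm bolt heads at its corners) with a bright steel axle, 20 mm diameter, upright at its centre. The tip is 82 mm above the bench; the last 10 mm taper to 10 mm diameter. Origin: on the bench under the axle, z up. Finished stack: undersides of flange, sleeve, bearing, cap 14, 38, 58, 72 mm above the origin.
- flange: Loose steel flange, about 0.6 kg, lying hub up: a disc 100 mm in diameter and 8 mm thick with six small dark bolt marks, and on it a hub 56 mm in diameter that rises a further 16 mm (24 mm overall). Bore 26 mm right through. Origin: centre of its underside, z up along the bore. Can be gripped across the hub.
- sleeve: Loose plain steel spacer sleeve, about 0.12 kg, standing upright: 40 mm outer diameter, 20 mm high, bore 26 mm right through. Origin: centre of its underside, z up along the bore.
- bearing: Loose steel ball bearing, about 0.22 kg, lying flat: 62 mm outer diameter, 14 mm high, bore 26 mm right through, with a dark seal ring visible on top. Origin: centre of its underside, z up along the bore.
- cap: Loose steel dust cap, about 0.12 kg, closed on top, lying open side down: a brim 54 mm in diameter and 4 mm thick, above it a round body 38 mm in diameter whose straight side reaches 21 mm and whose slightly domed top is 25.5 mm above the underside. Blind bore from below, 26 mm in diameter and 14 mm deep. Origin: centre of its underside, z up.
- hammer: Bystander: loose hammer, 260 mm long, head 88 mm across and 26 mm high, lying on the bench to the robot's right, roughly along x with its wooden handle towards the robot. Origin: middle of its length, on the bench; its x axis points from handle to head. Leave it alone.
- can: Bystander: closed can 60 mm in diameter and 70 mm high, standing ahead of the robot on the far side of the work. Origin: centre of its underside. Leave it alone.
- bin: Bystander: open grey plastic bin 140 x 100 x 60 mm holding nuts, on the robot's left. Origin: centre of its underside. Leave it alone.
There are look-alikes about, which are no part of the job. Leave any purple look-alike of the sleeve alone.

How it is judged (in metres and radians):
On the way, in this order (a step that is already met when the one before it is completed fails the run):
1. the flange is seated on the base plate (z of flange in the frame of axle between 0.011 and 0.017 m and horizontal distance between flange and axle below 0.005 m and angle between flange's own z axis and vertical below 0.08 rad), for 0.2 s.
2. the spacer sleeve is seated on the flange's hub (z of sleeve in the frame of axle between 0.035 and 0.041 m and horizontal distance between sleeve and axle below 0.005 m and angle between sleeve's own z axis and vertical below 0.08 rad), for 0.2 s.
3. the bearing is seated on the sleeve (z of bearing in the frame of axle between 0.055 and 0.061 m and horizontal distance between bearing and axle below 0.005 m and angle between bearing's own z axis and vertical below 0.08 rad), for 0.2 s.
4. the cap is on the axle's end, seated on the bearing (z of cap in the frame of axle between 0.069 and 0.075 m and horizontal distance between cap and axle below 0.005 m and angle between cap's own z axis and vertical below 0.08 rad), for 0.2 s.
At the end, for the whole second after the job is handed in: Flange, sleeve, bearing and cap are stacked on the axle in that order from below, each with its underside within 3 mm of its seated height, its centre within 5 mm of the axle's, level within 0.08 rad, and at rest (all of step 1 and all of step 2 and all of step 3 and all of step 4 and linear speed of each of flange, sleeve, bearing, cap below 0.02 m/s); the robot touches nothing.
It fails at once if a part drops down the axle (faster than 0.6 m/s, a free fall of about 18 mm, while around it) ((horizontal distance between flange and axle below 0.02 m and z of flange in the frame of axle below 0.085 m and linear speed of flange above 0.6 m/s) or (horizontal distance between sleeve and axle below 0.02 m and z of sleeve in the frame of axle below 0.085 m and linear speed of sleeve above 0.6 m/s) or (horizontal distance between bearing and axle below 0.02 m and z of bearing in the frame of axle below 0.085 m and linear speed of bearing above 0.6 m/s) or (horizontal distance between cap and axle below 0.02 m and z of cap in the frame of axle below 0.085 m and linear speed of cap above 0.6 m/s)).
It fails at once if the hammer is moved by more than 30 mm (distance of hammer from where it was at the start of the episode above 0.03 m).
It fails at once if the can is moved by more than 30 mm (distance of can from where it was at the start of the episode above 0.03 m).
It fails at once if the bin is moved by more than 30 mm (distance of bin from where it was at the start of the episode above 0.03 m).
It also fails if it takes over 112 s, if anything falls off the work surface, if the arm or the gripper's body presses on something with over 40 N, if the wrist force passes 120 N, or if a joint passes its speed limit or range.

### The arm

A 6-joint arm with a two-finger parallel gripper is mounted at the origin on the work surface. World frame = base frame: x ahead of the robot, y to its left, z up, the work surface at z = 0. Lengths are in m, angles in degrees, forces in N, time in s.
With the tool pointing down it reaches from about 0.325 to 0.775 m from the base axis. Payload 5.5 kg.
Tool frame: the origin (TCP) lies midway between the tips of the shut fingers; the grasp point (between the pads) lies 19 mm behind it; z points along the fingers, y is the direction in which the jaws open and shut (so a half turn about z gives the same grasp; the last joint's range is limited). The gripper opens to 85 mm and grips with 20 to 120 N. Pads are 22 mm wide; open, the fingers measure 114 mm over their backs; the gripper's body (76 mm by 85 mm) begins 54 mm behind the grasp point. The pads swing forward as they close: fully open they stand 13 mm farther back than shut.
Start: joints at [-76.243, 5.22, 70.514, -0, 104.267, -3.249], TCP at [0.175, -0.574, 0.231] pointing down, gripper open.
Joint ranges: [-164.24, 164.24], [-49.07, 125.15], [9.68, 141.18], [-86.29, 266.29], [3.28, 154.24], [-151.56, 151.56]. Speed limits (degrees/s): [147.25, 147.25, 172.46, 180, 180, 180].

### API

Orientations are given as a 3x3 rotation matrix whose columns are the frame's x, y, z axes.
In Python, from station import robot gives the robot as it stands.
- The arm moves only by the tool move_arm, never from a script. Its argument "steps" is a list of rows, each an object of numbers: "grip": the opening, from -1 (shut) to 1 (fully open), so that 0 is half open; "dx", "dy", "dz": the shift along the tool's x, y, z in cm; "turn": the turn about the tool's z in rad. A call has 1 to 20 rows; each row shifts and turns the pose as measured when the row begins, along the tool's axes as they then stand; what a row does not reach is not made up. A row lasts 1/12 s, in which the tool goes at most 41.7 mm and 7.16 degrees, less where a joint would pass 70% of its speed; a pose out of reach is approached as far as the arm can. A call with a gripper value outside its range is refused whole. The fingers move at their own pace and stop on an object; "grip_force" is the grip in N (left out, the last holds). Time passes only in rows, so rows that do not move let the fingers close. It gives the time, the measured TCP pose, the force and the opening at its end, in the units of the state.
- robot.read_state(): the state, without advancing time (a new reading comes with each control period).
- robot.grab_frame(name): name is "side" or "top" or "wrist"; returns a dict with "img" (420x560x3 uint8, red, green, blue), "vertical_fov" (degrees; the focal length in pixels is half the picture's height over the tangent of half this angle, whatever the lens; pixels are square), "cx", "cy" (the principal point, pixels), "origin" and "orientation" of the camera in the world; the wrist camera has in their place "T_tool_cam" (4x4, takes a point from camera to tool coordinates, whose origin is the TCP and whose axes are the flange's). Camera axes: x right, y up, looking along -z (the intrinsics and any distortion apply to the point x, -y, -z); pixel columns grow to the right and rows downward; lengths in m; the calibration is good to about 2 mm. A picture is of the moment at which its call begins: read the wrist's pose just before it. There is no depth.
- robot.close_job(): hands the job in, once; it reports no verdict.
Trained networks look in the newest picture that a camera, given by its name, has taken for a name from the list of things; names that differ only in an ending like _2 or _b are one class to them, and where a whole thing is asked for, a point or a joint stands for the part that bears it (a point fixed in the world has none). Each returns a list of dicts, best first, with "p" (0 to 1); they miss things now and then, are a little off and sometimes report something else, mostly with a low value. They report only what shows in the picture. A call takes as long as a camera call. They do not tell look-alikes from the thing itself.
- robot.look_for(target, camera): "rect" ([left, top, right, bottom] in pixels, round what is visible of it).
- robot.regions_of(target, camera): "pixels" (420x560 bool, what is visible of it) and "rect" ([left, top, right, bottom] in pixels, round what is visible of it).
The state is a dict: "time_s": time; "joint_positions": joint angles; "qd": joint speeds; "joint_efforts": joint torques, N m; "tool_pos": TCP position; "tcp_rot": TCP orientation; "force": force on the tool from outside, world axes, zero at the start; "wrist_torque": the same for the moment, N m; "gripper_width": opening from 0.0 (shut) to 1.0 (fully open).
Only numpy, scipy, OpenCV 4.12 (cv2) and the standard library are available. Lean on these libraries where they do the work, as an engineer would, in place of code of your own. Each camera call takes 0.05 s, during which the arm holds its last target. There are 200 camera calls.

## Working session

There is one attempt and no reset: what is moved stays moved. The work goes in short steps, Python scripts to look and compute and a tool call to move; the robot and the scene stay as the last step left them, time stands still between calls to the robot, and variables do not carry over. Pictures are saved under pics/ and viewed, about 12 in all and at most 16, crops included, and the job is handed in when it is done.

Besides the shell and the picture viewer there is one more tool, called after ">>>" by a JSON object that holds its "name" and its "arguments", one argument or row to a line. move_arm: Moves the arm, as the interface text tells. Its arguments: {"type":"object","properties":{"steps":{"type":"array","items":{"type":"object","properties":{"grip":{"type":"number"},"dx":{"type":"number"},"dy":{"type":"number"},"dz":{"type":"number"},"turn":{"type":"number"}}}},"grip_force":{"type":"number"}},"required":["steps"]}

```bash
mkdir -p pics
cat > h.py <<'E'
import numpy as np,cv2
from station import robot
def save(f,n): cv2.imwrite('pics/'+n+'.png',cv2.cvtColor(f['img'],cv2.COLOR_RGB2BGR))
def cam(f,st=None):
    if 'origin' in f: return np.array(f['origin']),np.array(f['orientation'])
    T=np.array(f['T_tool_cam']);R=np.array(st['tcp_rot']);return R@T[:3,3]+np.array(st['tool_pos']),R@T[:3,:3]
def foc(f): return f['img'].shape[0]/2/np.tan(np.radians(f['vertical_fov'])/2)
def ray(f,u,v,z,st=None):
    o,R=cam(f,st);F=foc(f)
    d=R@np.array([(u-f['cx'])/F,-(v-f['cy'])/F,-1.]);return o+d*(z-o[2])/d[2]
def proj(f,p,st=None):
    o,R=cam(f,st);q=R.T@(np.array(p)-o);F=foc(f);return f['cx']+F*q[0]/-q[2],f['cy']-F*q[1]/-q[2]
E
python3 - <<'E'
from h import *
s=robot.read_state();print(s['time_s'],s['tool_pos'],s['tcp_rot'],s['gripper_width'])
for c in ['top','side','wrist']:
    f=robot.grab_frame(c);save(f,c+'0');print(c,{k:v for k,v in f.items() if k!='img'})
    if c!='wrist':
        for t in ['axle','flange','sleeve','bearing','cap','hammer','can','bin']:
            for r in robot.look_for(t,c)[:3]:
                x=r['rect'];p=ray(f,(x[0]+x[2])/2,(x[1]+x[3])/2,0.015,s);print(t,round(r['p'],2),np.round(x),p.round(3))
E
```

```text
0.0 [ 0.17539201 -0.57347351  0.23011501] [[ 9.56278656e-01  2.92456649e-01 -4.89864398e-04]
 [ 2.92457039e-01 -9.56276626e-01  1.97349687e-03]
 [ 1.08716408e-04 -2.03047722e-03 -9.99997933e-01]] 0.9999453704738336
top {'vertical_fov': 43.39837000993026, 'cx': 278.2994812557206, 'cy': 204.78429764187496, 'origin': array([0.46593572, 0.01530386, 1.36597204]), 'orientation': array([[ 0.00885779,  0.9980855 , -0.06121176],
       [-0.99993094,  0.00931371,  0.00716695],
       [ 0.00772334,  0.06114405,  0.99809907]])}
axle 0.85 [349. 238. 404. 294.] [ 0.394 -0.247  0.015]
flange 0.82 [317. 156. 357. 193.] [ 0.629 -0.146  0.015]
flange 0.15 [349. 234. 404. 294.] [ 0.4   -0.246  0.015]
sleeve 0.46 [215. 176. 230. 190.] [0.604 0.15  0.015]
bearing 0.59 [276. 231. 303. 258.] [ 0.447 -0.024  0.015]
cap 0.87 [184. 246. 209. 265.] [0.417 0.212 0.015]
hammer 0.59 [436. 184. 475. 286.] [ 0.475 -0.448  0.015]
can 0.77 [267. 122. 291. 153.] [0.723 0.005 0.015]
bin 0.57 [ 84. 195. 131. 252.] [0.496 0.442 0.015]
side {'vertical_fov': 43.97702112455353, 'cx': 277.36639791741067, 'cy': 209.9300793467
[... 461 characters left out ...]
219. 321. 238.] [ 0.434 -0.018  0.015]
cap 0.8 [235. 268. 259. 288.] [0.409 0.224 0.015]
hammer 0.71 [354. 147. 385. 164.] [ 0.568 -0.448  0.015]
can 0.91 [224. 171. 243. 202.] [ 0.741 -0.015  0.015]
bin 0.91 [109. 265. 185. 337.] [0.508 0.432 0.015]
wrist {'vertical_fov': 68.76704123989893, 'cx': 278.96294344792955, 'cy': 210.35329701296834, 'T_tool_cam': array([[ 8.94209613e-04,  9.58575269e-01,  2.84837944e-01,
         7.29442516e-02],
       [ 9.99999600e-01, -8.48405080e-04, -2.84193625e-04,
         1.14835362e-04],
       [-3.07630214e-05,  2.84838084e-01, -9.58575644e-01,
        -1.42629803e-01],
       [ 0.00000000e+00,  0.00000000e+00,  0.00000000e+00,
         1.00000000e+00]])}
```

```bash
python3 -c "
import cv2
a=cv2.imread('pics/top0.png')[100:310,70:490];cv2.imwrite('pics/top0c.png',cv2.resize(a,None,fx=1.9,fy=1.9,interpolation=3))
a=cv2.imread('pics/side0.png')[130:340,100:400];cv2.imwrite('pics/side0c.png',cv2.resize(a,None,fx=2.6,fy=2.6,interpolation=3))"
```

```text
(no output)
```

View pics/top0c.png

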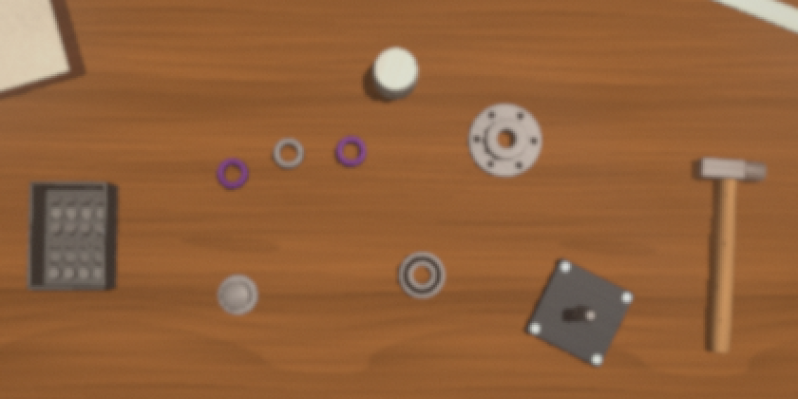

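View pics/side0c.png

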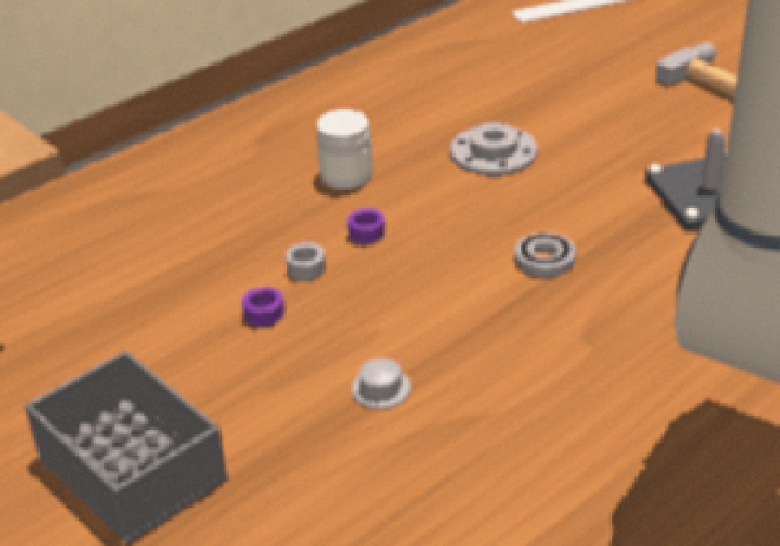

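Sleeve candidates in the top crop are purple (232,173), grey (288,153) and purple (351,151). I choose the grey one, at image pixel (222,180). The flange is at crop (506,140), the bearing at (422,275), the cap at (237,294) and the axle at (590,315), and each of these is the only one of its kind. I'll move over the flange first, square to the world axes.

>>> {"name": "move_arm", "arguments": {
  "steps": [
    {"turn": 0.1, "grip": 1},
    {"turn": 0.1, "grip": 1},
    {"turn": 0.1, "grip": 1},
    {"dx": 3.0, "dy": -2.9, "grip": 1},
    {"dx": 3.0, "dy": -2.9, "grip": 1},
    {"dx": 3.0, "dy": -2.9, "grip": 1},
    {"dx": 3.0, "dy": -2.9, "grip": 1},
    {"dx": 3.0, "dy": -2.9, "grip": 1},
    {"dx": 3.0, "dy": -2.9, "grip": 1},
    {"dx": 3.0, "dy": -2.9, "grip": 1},
    {"dx": 3.0, "dy": -2.9, "grip": 1},
    {"dx": 3.0, "dy": -2.9, "grip": 1},
    {"dx": 3.0, "dy": -2.9, "grip": 1},
    {"dx": 3.0, "dy": -2.9, "grip": 1},
    {"dx": 3.0, "dy": -2.9, "grip": 1},
    {"dx": 3.0, "dy": -2.9, "dz": 2, "grip": 1},
    {"dx": 3.0, "dy": -2.9, "dz": 2, "grip": 1},
    {"dz": 2, "grip": 1},
    {"grip": 1}
  ]
}}

```text
schema error: expected keys grip, dx, dy, dz, turn
```

>>> {"name": "move_arm", "arguments": {
  "steps": [
    {"dx": 0, "dy": 0, "dz": 0, "turn": 0.1, "grip": 1},
    {"dx": 0, "dy": 0, "dz": 0, "turn": 0.1, "grip": 1},
    {"dx": 0, "dy": 0, "dz": 0, "turn": 0.1, "grip": 1},
    {"dx": 3, "dy": -2.9, "dz": 0, "turn": 0, "grip": 1},
    {"dx": 3, "dy": -2.9, "dz": 0, "turn": 0, "grip": 1},
    {"dx": 3, "dy": -2.9, "dz": 0, "turn": 0, "grip": 1},
    {"dx": 3, "dy": -2.9, "dz": 0, "turn": 0, "grip": 1},
    {"dx": 3, "dy": -2.9, "dz": 0, "turn": 0, "grip": 1},
    {"dx": 3, "dy": -2.9, "dz": 0, "turn": 0, "grip": 1},
    {"dx": 3, "dy": -2.9, "dz": 0, "turn": 0, "grip": 1},
    {"dx": 3, "dy": -2.9, "dz": 0, "turn": 0, "grip": 1},
    {"dx": 3, "dy": -2.9, "dz": 0, "turn": 0, "grip": 1},
    {"dx": 3, "dy": -2.9, "dz": 0, "turn": 0, "grip": 1},
    {"dx": 3, "dy": -2.9, "dz": 0, "turn": 0, "grip": 1},
    {"dx": 3, "dy": -2.9, "dz": 0, "turn": 0, "grip": 1},
    {"dx": 3, "dy": -2.9, "dz": 2, "turn": 0, "grip": 1},
    {"dx": 3, "dy": -2.9, "dz": 2, "turn": 0, "grip": 1},
    {"dx": 0, "dy": 0, "dz": 2, "turn": 0, "grip": 1},
    {"dx": 0, "dy": 0, "dz": 0, "turn": 0, "grip": 1}
  ]
}}

```text
time_s: 2.53
tool_pos: [0.6018, -0.1773, 0.1733]
tcp_rot: [[1.0, -0.025, 0.005], [-0.025, -1.0, -0.002], [0.005, 0.002, -1.0]]
force: [-1.0, -0.1, -1.3]
gripper_width: 1.0
```

```bash
cat >> h.py <<'E'
def wrist(t,n,z):
    s=robot.read_state();f=robot.grab_frame('wrist');save(f,n)
    for r in robot.regions_of(t,'wrist')[:2]:
        m=r['pixels'].astype(np.uint8);c=max(cv2.findContours(m,0,1)[0],key=len)
        e=cv2.minEnclosingCircle(c)[0] if len(c)<5 else cv2.fitEllipse(cv2.convexHull(c))[0]
        x=r['rect'];print(t,round(r['p'],2),np.round(x),'rect',ray(f,(x[0]+x[2])/2,(x[1]+x[3])/2,z,s).round(4),'ell',np.round(e),ray(f,e[0],e[1],z,s).round(4))
    print('tcp',np.round(s['tool_pos'],4),'t',s['time_s']);return f,s
E
python3 - <<'E'
from h import *
wrist('flange','w1',0.006)
E
```

```text
flange 0.83 [191. 115. 293. 212.] rect [ 0.6337 -0.141   0.006 ] ell [241. 163.] [ 0.6341 -0.1406  0.006 ]
tcp [ 0.6018 -0.1773  0.1733] t 2.5333
```

View pics/w1.png

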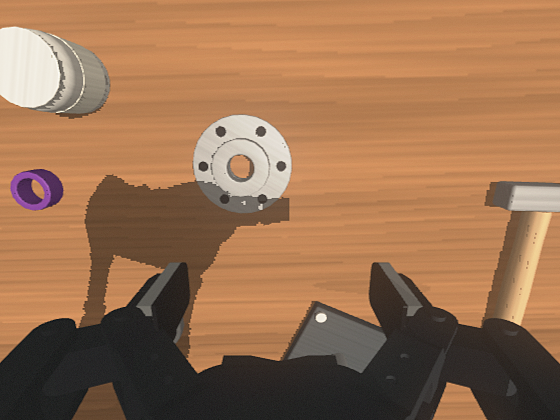

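The flange is centred at (241,163) with its bore at (240,167). The base plate corner is at (320,318), and the hammer and can are well clear. I'm going above the flange.

>>> {"name": "move_arm", "arguments": {
  "steps": [
    {"dx": 1.6, "dy": -1.9, "dz": 1, "turn": 0.0, "grip": 1},
    {"dx": 1.5, "dy": -1.8, "dz": 2, "turn": -0.025, "grip": 1},
    {"dx": 0, "dy": 0, "dz": 3, "turn": 0, "grip": 1},
    {"dx": 0, "dy": 0, "dz": 1, "turn": 0, "grip": 1},
    {"dx": 0, "dy": 0, "dz": 0, "turn": 0, "grip": 1},
    {"dx": 0, "dy": 0, "dz": 0, "turn": 0, "grip": 1}
  ]
}}

```text
time_s: 3.13
tool_pos: [0.6371, -0.1506, 0.1213]
tcp_rot: [[1.0, -0.012, 0.028], [-0.012, -1.0, -0.011], [0.028, 0.011, -1.0]]
force: [-0.5, -0.2, 0.3]
gripper_width: 1.003
```

```bash
cat >> h.py <<'E'
def go(p,s):
    d=np.array(s['tcp_rot']).T@(np.array(p)-s['tool_pos'])*100;print('go d cm',d.round(2),'yaw',np.degrees(np.arctan2(s['tcp_rot'][1][0],s['tcp_rot'][0][0])).round(2))
E
python3 - <<'E'
from h import *
f,s=wrist('flange','w2',0.006)
E
```

```text
flange 0.67 [207. 161. 327. 267.] rect [ 0.6334 -0.1415  0.006 ] ell [266. 213.] [ 0.634  -0.1408  0.006 ]
tcp [ 0.6371 -0.1506  0.1213] t 3.1333
```

View pics/w2.png

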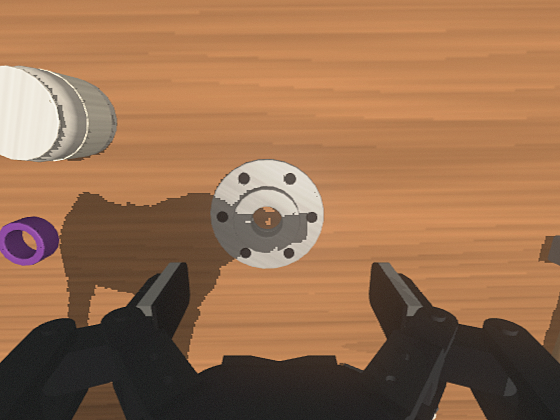

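The flange is now at (266,213), same position as before within 1 mm. The tool has picked up a 1.7° tilt from the fast rows, so I'll test whether a quick rise undoes it and then use gentler rows.

>>> {"name": "move_arm", "arguments": {
  "steps": [
    {"dx": 0, "dy": 0, "dz": -3, "turn": 0, "grip": 1},
    {"dx": 0, "dy": 0, "dz": 0, "turn": 0, "grip": 1}
  ]
}}

```text
time_s: 3.4
tool_pos: [0.6364, -0.1518, 0.1559]
tcp_rot: [[0.999, -0.014, 0.032], [-0.014, -1.0, -0.012], [0.032, 0.012, -0.999]]
force: [0.3, -0.3, 3.7]
gripper_width: 0.999
```

>>> {"name": "move_arm", "arguments": {
  "steps": [
    {"dx": 0, "dy": -0.4, "dz": 1, "turn": 0, "grip": 1},
    {"dx": -0.2, "dy": -0.4, "dz": 1, "turn": 0, "grip": 1},
    {"dx": 0, "dy": -0.3, "dz": 1, "turn": 0, "grip": 1},
    {"dx": 0, "dy": 0, "dz": 0, "turn": 0, "grip": 1}
  ]
}}

```text
time_s: 3.73
tool_pos: [0.6372, -0.1424, 0.1301]
tcp_rot: [[0.999, -0.017, 0.042], [-0.016, -1.0, -0.015], [0.042, 0.015, -0.999]]
force: [-0.7, 0.1, 0.1]
gripper_width: 0.998
```

>>> {"name": "move_arm", "arguments": {
  "steps": [
    {"dx": 0, "dy": 0, "dz": 0, "turn": 0, "grip": 1},
    {"dx": 0, "dy": 0, "dz": 0, "turn": 0, "grip": 1},
    {"dx": 0, "dy": 0, "dz": 0, "turn": 0, "grip": 1}
  ]
}}

```text
time_s: 3.98
tool_pos: [0.636, -0.1416, 0.1274]
tcp_rot: [[0.999, -0.016, 0.038], [-0.016, -1.0, -0.014], [0.038, 0.014, -0.999]]
force: [0.4, 0.3, -0.1]
gripper_width: 0.998
```

Run:
```python
from h import *
s=robot.read_state();print(s['joint_positions'],s['tool_pos'],np.array(s['tcp_rot']).round(4).tolist(),s['joint_efforts'])
```

```text
[-15.43693919  11.25725101  74.45415946  -0.20703141  91.95878032
  75.45802304] [ 0.63601456 -0.14163275  0.12735126] [[0.9991, -0.0161, 0.0382], [-0.0155, -0.9998, -0.0143], [0.0384, 0.0137, -0.9992]] [ 4.16943943e-02 -5.04637241e+01 -4.17381692e+01 -1.33676652e-02
 -2.19317595e-01  2.38286899e-03]
```

>>> {"name": "move_arm", "arguments": {
  "steps": [
    {"dx": 0, "dy": 0, "dz": -1.5, "turn": 0, "grip": 1},
    {"dx": 0, "dy": 0, "dz": -1.5, "turn": 0, "grip": 1},
    {"dx": 0, "dy": 0, "dz": -1.5, "turn": 0, "grip": 1},
    {"dx": 0, "dy": 0, "dz": -1.5, "turn": 0, "grip": 1}
  ]
}}

```text
time_s: 4.32
tool_pos: [0.6316, -0.1403, 0.1826]
tcp_rot: [[1.0, -0.016, 0.027], [-0.016, -1.0, -0.011], [0.027, 0.011, -1.0]]
force: [-0.7, -0.1, -0.2]
gripper_width: 0.999
```

>>> {"name": "move_arm", "arguments": {
  "steps": [
    {"dx": 0, "dy": 0, "dz": 0, "turn": 0, "grip": 1},
    {"dx": 0, "dy": 0, "dz": 0, "turn": 0, "grip": 1}
  ]
}}

```text
time_s: 4.48
tool_pos: [0.6329, -0.1408, 0.1867]
tcp_rot: [[0.999, -0.016, 0.033], [-0.016, -1.0, -0.013], [0.033, 0.013, -0.999]]
force: [0.0, 0.7, -0.8]
gripper_width: 0.999
```

>>> {"name": "move_arm", "arguments": {
  "steps": [
    {"dx": 0, "dy": 0, "dz": 0.4, "turn": 0, "grip": 1},
    {"dx": 0, "dy": 0, "dz": 0.4, "turn": 0, "grip": 1},
    {"dx": 0, "dy": 0, "dz": 0.4, "turn": 0, "grip": 1},
    {"dx": 0, "dy": 0, "dz": 0.4, "turn": 0, "grip": 1},
    {"dx": 0, "dy": 0, "dz": 0.4, "turn": 0, "grip": 1},
    {"dx": 0, "dy": 0, "dz": 0.4, "turn": 0, "grip": 1},
    {"dx": 0, "dy": 0, "dz": 0.4, "turn": 0, "grip": 1},
    {"dx": 0, "dy": 0, "dz": 0.4, "turn": 0, "grip": 1}
  ]
}}

```text
time_s: 5.15
tool_pos: [0.6325, -0.1409, 0.1457]
tcp_rot: [[1.0, -0.016, 0.026], [-0.016, -1.0, -0.011], [0.027, 0.011, -1.0]]
force: [-0.1, -0.2, 0.8]
gripper_width: 1.001
```

>>> {"name": "move_arm", "arguments": {
  "steps": [
    {"dx": 0, "dy": 0, "dz": 0.8, "turn": 0, "grip": 1},
    {"dx": 0, "dy": 0, "dz": 0.8, "turn": 0, "grip": 1},
    {"dx": 0, "dy": 0, "dz": 0.8, "turn": 0, "grip": 1},
    {"dx": 0, "dy": 0, "dz": 0.8, "turn": 0, "grip": 1},
    {"dx": 0, "dy": 0, "dz": 0.8, "turn": 0, "grip": 1},
    {"dx": 0, "dy": 0, "dz": 0.8, "turn": 0, "grip": 1},
    {"dx": 0, "dy": 0, "dz": 0.8, "turn": 0, "grip": 1},
    {"dx": 0, "dy": 0, "dz": 0.8, "turn": 0, "grip": 1},
    {"dx": 0, "dy": 0, "dz": 0.8, "turn": 0, "grip": 1},
    {"dx": 0, "dy": 0, "dz": 0.6, "turn": 0, "grip": 1},
    {"dx": 0, "dy": 0, "dz": 0.4, "turn": 0, "grip": 1},
    {"dx": 0, "dy": 0, "dz": 0.2, "turn": 0, "grip": 1},
    {"dx": 0, "dy": 0, "dz": 0, "turn": 0, "grip": 1}
  ]
}}

```text
time_s: 6.23
tool_pos: [0.6337, -0.1416, 0.0494]
tcp_rot: [[1.0, -0.016, 0.023], [-0.016, -1.0, -0.01], [0.023, 0.01, -1.0]]
force: [0.1, -0.5, 0.6]
gripper_width: 1.001
```

Run:
```python
from h import *
f,s=wrist('flange','w3',0.006)
```

```text
flange 0.72 [198. 165. 356. 308.] rect [ 0.6346 -0.1408  0.006 ] ell [277. 236.] [ 0.6347 -0.1407  0.006 ]
tcp [ 0.6337 -0.1416  0.0494] t 6.2333
```

View pics/w3.png

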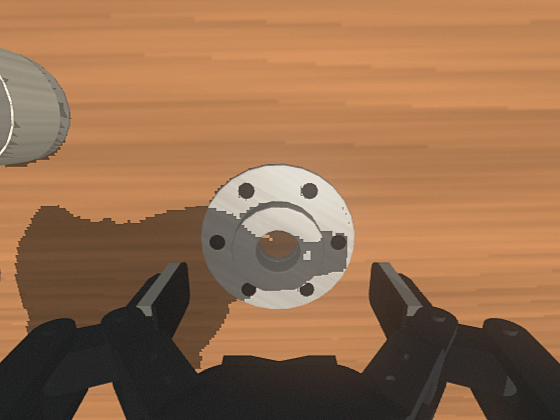

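The flange is centred between the fingers at (277,236) and agrees to within 1 mm. I'm descending to close on the hub.

>>> {"name": "move_arm", "arguments": {
  "steps": [
    {"dx": 0, "dy": 0, "dz": 0.6, "turn": 0, "grip": 1},
    {"dx": 0, "dy": 0, "dz": 0.6, "turn": 0, "grip": 1},
    {"dx": 0, "dy": 0, "dz": 0.6, "turn": 0, "grip": 1},
    {"dx": 0, "dy": 0, "dz": 0.6, "turn": 0, "grip": 1},
    {"dx": 0, "dy": 0, "dz": 0.6, "turn": 0, "grip": 1},
    {"dx": 0, "dy": 0, "dz": 0.4, "turn": 0, "grip": 1},
    {"dx": 0, "dy": 0, "dz": 0.2, "turn": 0, "grip": 1},
    {"dx": 0, "dy": 0, "dz": 0.1, "turn": 0, "grip": 1},
    {"dx": 0, "dy": 0, "dz": 0, "turn": 0, "grip": 1}
  ]
}}

```text
time_s: 7.08
tool_pos: [0.6356, -0.1423, 0.0105]
tcp_rot: [[1.0, -0.016, 0.025], [-0.016, -1.0, -0.011], [0.026, 0.011, -1.0]]
force: [0.4, -0.4, 0.5]
gripper_width: 0.996
```

>>> {"name": "move_arm", "arguments": {
  "grip_force": 70,
  "steps": [
    {"dx": -0.1, "dy": 0, "dz": 0.2, "turn": 0, "grip": 1},
    {"dx": 0, "dy": 0, "dz": 0.1, "turn": 0, "grip": 0.4},
    {"dx": 0, "dy": 0, "dz": 0, "turn": 0, "grip": 0.3},
    {"dx": 0, "dy": 0, "dz": 0, "turn": 0, "grip": 0.1},
    {"dx": 0, "dy": 0, "dz": 0, "turn": 0, "grip": 0},
    {"dx": 0, "dy": 0, "dz": 0, "turn": 0, "grip": -0.2},
    {"dx": 0, "dy": 0, "dz": 0, "turn": 0, "grip": -0.2},
    {"dx": 0, "dy": 0, "dz": 0, "turn": 0, "grip": -0.2},
    {"dx": 0, "dy": 0, "dz": 0, "turn": 0, "grip": -0.2},
    {"dx": 0, "dy": 0, "dz": 0, "turn": 0, "grip": -0.2}
  ]
}}

```text
time_s: 7.92
tool_pos: [0.6353, -0.1422, 0.0088]
tcp_rot: [[0.999, -0.016, 0.027], [-0.016, -1.0, -0.011], [0.028, 0.011, -1.0]]
force: [-0.7, 0.0, -1.1]
gripper_width: 0.624
```

>>> {"name": "move_arm", "arguments": {
  "steps": [
    {"dx": 0, "dy": 0, "dz": -0.3, "turn": 0, "grip": -0.2},
    {"dx": 0, "dy": 0, "dz": -0.6, "turn": 0, "grip": -0.2},
    {"dx": 0, "dy": 0, "dz": -0.8, "turn": 0, "grip": -0.2},
    {"dx": 0, "dy": 0, "dz": -0.8, "turn": 0, "grip": -0.2},
    {"dx": 0, "dy": 0, "dz": -0.8, "turn": 0, "grip": -0.2},
    {"dx": 0, "dy": 0, "dz": -0.8, "turn": 0, "grip": -0.2},
    {"dx": 0, "dy": 0, "dz": -0.8, "turn": 0, "grip": -0.2},
    {"dx": 0, "dy": 0, "dz": -0.8, "turn": 0, "grip": -0.2},
    {"dx": 0, "dy": 0, "dz": -0.8, "turn": 0, "grip": -0.2},
    {"dx": 0, "dy": 0, "dz": -0.8, "turn": 0, "grip": -0.2},
    {"dx": 0, "dy": 0, "dz": -0.8, "turn": 0, "grip": -0.2},
    {"dx": 0, "dy": 0, "dz": -0.8, "turn": 0, "grip": -0.2},
    {"dx": 0, "dy": 0, "dz": -0.8, "turn": 0, "grip": -0.2},
    {"dx": 0, "dy": 0, "dz": -0.8, "turn": 0, "grip": -0.2},
    {"dx": 0, "dy": 0, "dz": -0.8, "turn": 0, "grip": -0.2},
    {"dx": 0, "dy": 0, "dz": -0.4, "turn": 0, "grip": -0.2},
    {"dx": 0, "dy": 0, "dz": 0, "turn": 0, "grip": -0.2}
  ]
}}

```text
time_s: 9.33
tool_pos: [0.6299, -0.1404, 0.1351]
tcp_rot: [[1.0, -0.016, 0.021], [-0.016, -1.0, -0.009], [0.021, 0.009, -1.0]]
force: [0.7, 0.6, -4.9]
gripper_width: 0.626
```

Run:
```python
from h import *
f,s=wrist('flange','w4',0.12)
f=robot.grab_frame('top')
for z in (.018,):
  for r in robot.look_for('axle','top')[:1]: print(r['rect'])
# bolt heads from initial image crop
g=cv2.imread('pics/top0.png')[225:300,335:415]
w=(g.min(2)>165).astype(np.uint8);n,l,st,c=cv2.connectedComponentsWithStats(w)
for i in range(1,n):
  if st[i,4]>3: u,v=c[i]+[335,225];print(st[i,4],c[i]+[335,225],ray(f,u,v,.018).round(4),'tip',ray(f,u,v,.082).round(4))
```

```text
flange 0.97 [182. 176. 378. 351.] rect [ 0.625  -0.1408  0.12  ] ell [278. 264.] [ 0.6248 -0.1399  0.12  ]
tcp [ 0.6299 -0.1404  0.1351] t 9.3333
[359.7, 243.9, 402.0, 293.3]
14 [367.35714286 239.78571429] [ 0.4612 -0.2225  0.018 ] tip [ 0.4615 -0.2112  0.082 ]
15 [399.46666667 256.13333333] [ 0.4204 -0.3043  0.018 ] tip [ 0.4225 -0.2892  0.082 ]
14 [351.28571429 272.5       ] [ 0.3779 -0.1814  0.018 ] tip [ 0.3821 -0.1721  0.082 ]
13 [383.61538462 288.61538462] [ 0.3379 -0.2636  0.018 ] tip [ 0.344  -0.2503  0.082 ]
```

View pics/w4.png

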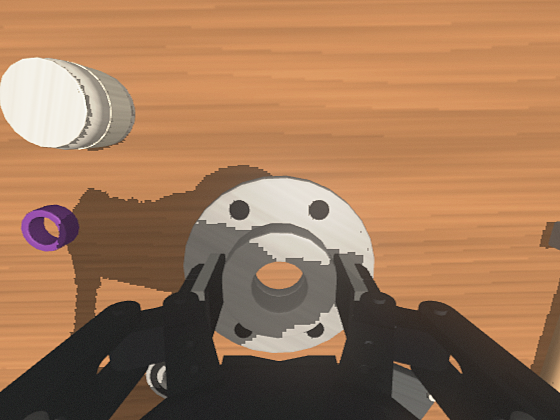

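The flange is held level: its disc spans (182–378, 176–351) and the measured load is about 5 N. The base plate's four bolts put the axle at about (0.399, −0.243). I'm going beside the axle for a closer look.

>>> {"name": "move_arm", "arguments": {
  "steps": [
    {"dx": -0.7, "dy": 0, "dz": 0, "turn": 0, "grip": -0.2},
    {"dx": -1.3, "dy": 0, "dz": 0, "turn": 0, "grip": -0.2},
    {"dx": -1.6, "dy": 0, "dz": 0, "turn": 0, "grip": -0.2},
    {"dx": -1.6, "dy": -0.1, "dz": 0, "turn": 0, "grip": -0.2},
    {"dx": -1.6, "dy": -0.1, "dz": 0, "turn": 0, "grip": -0.2},
    {"dx": -1.6, "dy": -0.1, "dz": 0, "turn": 0, "grip": -0.2},
    {"dx": -1.6, "dy": -0.1, "dz": 0, "turn": 0, "grip": -0.2},
    {"dx": -1.6, "dy": -0.1, "dz": 0, "turn": 0, "grip": -0.2},
    {"dx": -1.6, "dy": -0.1, "dz": 0, "turn": 0, "grip": -0.2},
    {"dx": -1.6, "dy": -0.1, "dz": 0, "turn": 0, "grip": -0.2},
    {"dx": -1.6, "dy": -0.1, "dz": 0, "turn": 0, "grip": -0.2},
    {"dx": -1.6, "dy": 0, "dz": 0, "turn": 0, "grip": -0.2},
    {"dx": -1.6, "dy": 0, "dz": 0, "turn": 0, "grip": -0.2},
    {"dx": -1.2, "dy": 0, "dz": 0, "turn": 0, "grip": -0.2},
    {"dx": -0.6, "dy": 0, "dz": 0, "turn": 0, "grip": -0.2},
    {"dx": 0, "dy": 0, "dz": 0, "turn": 0, "grip": -0.2}
  ]
}}

```text
time_s: 10.87
tool_pos: [0.3938, -0.1257, 0.1175]
tcp_rot: [[1.0, -0.016, 0.0], [-0.016, -1.0, -0.004], [0.0, 0.004, -1.0]]
force: [0.3, 0.2, -6.7]
gripper_width: 0.62
```

Run:
```python
from h import *
f,s=wrist('flange','w5',s['tool_pos'][2]-.0048) if 0 else wrist('flange','w5',robot.read_state()['tool_pos'][2]-.0048)
for r in robot.regions_of('axle','wrist')[:1]:print(r['p'],r['rect'])
print(s['tcp_rot'])
```

```text
flange 0.77 [183. 178. 376. 353.] rect [ 0.3926 -0.126   0.1127] ell [278. 264.] [ 0.3934 -0.1253  0.1127]
tcp [ 0.3938 -0.1257  0.1175] t 10.8667
0.95 [340.9, 114.8, 511.4, 277.9]
[[ 9.99872582e-01 -1.59628627e-02  7.76747270e-05]
 [-1.59624064e-02 -9.99864078e-01 -4.12635344e-03]
 [ 1.43532583e-04  4.12458779e-03 -9.99991484e-01]]
```

View pics/w5.png

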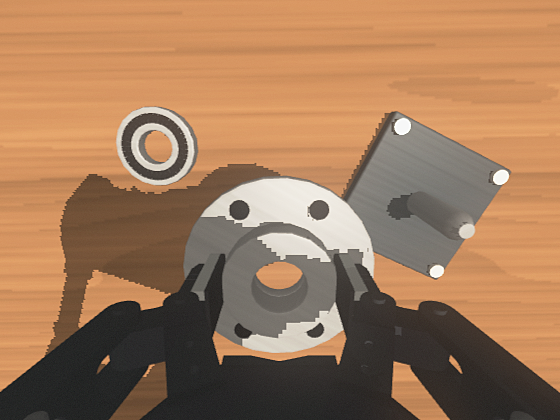

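Run:
```python
from h import *
s=robot.read_state();f=robot.grab_frame('wrist');im=f['img']
w=(im.min(2)>200).astype(np.uint8);w[:, :380]=0
n,l,st,c=cv2.connectedComponentsWithStats(w)
for i in range(1,n):
  if st[i,4]>30:print(st[i,4],c[i].round(1),ray(f,*c[i],.018,s).round(4),ray(f,*c[i],.082,s).round(4))
e=ray(f,157,146,.014,s);print('bearing',e)
```

```text
211 [401.7 128.3] [ 0.4604 -0.221   0.018 ] [ 0.4624 -0.196   0.082 ]
176 [499.9 178.9] [ 0.4199 -0.3038  0.018 ] [ 0.4327 -0.2569  0.082 ]
83 [465.  231.3] [ 0.3756 -0.2828  0.018 ] [ 0.4    -0.2415  0.082 ]
131 [436.  272.6] [ 0.3373 -0.2633  0.018 ] [ 0.3718 -0.2271  0.082 ]
bearing [ 0.44958711 -0.03098102  0.014     ]
```

Axle estimates from the bolts, the tip and the top camera agree within about 1.5 mm at (0.3993, −0.2422). I'm moving over it.

>>> {"name": "move_arm", "arguments": {
  "steps": [
    {"dx": 0.1, "dy": 0.6, "dz": 0, "turn": 0, "grip": -0.2},
    {"dx": 0.1, "dy": 1, "dz": 0, "turn": 0, "grip": -0.2},
    {"dx": 0.1, "dy": 1, "dz": 0, "turn": 0, "grip": -0.2},
    {"dx": 0.1, "dy": 1, "dz": 0, "turn": 0, "grip": -0.2},
    {"dx": 0.1, "dy": 1, "dz": 0, "turn": 0, "grip": -0.2},
    {"dx": 0.1, "dy": 1, "dz": 0, "turn": 0, "grip": -0.2},
    {"dx": 0.1, "dy": 1, "dz": 0, "turn": 0, "grip": -0.2},
    {"dx": 0.1, "dy": 1, "dz": 0, "turn": 0, "grip": -0.2},
    {"dx": 0, "dy": 1, "dz": 0, "turn": 0, "grip": -0.2},
    {"dx": 0, "dy": 0.8, "dz": 0, "turn": 0, "grip": -0.2},
    {"dx": 0, "dy": 0.5, "dz": 0, "turn": 0, "grip": -0.2},
    {"dx": 0, "dy": 0.3, "dz": 0, "turn": 0, "grip": -0.2},
    {"dx": 0, "dy": 0, "dz": 0, "turn": 0, "grip": -0.2}
  ]
}}

```text
time_s: 12.15
tool_pos: [0.4039, -0.2414, 0.117]
tcp_rot: [[1.0, -0.017, -0.001], [-0.017, -1.0, -0.004], [-0.001, 0.004, -1.0]]
force: [1.3, -0.5, -6.3]
gripper_width: 0.621
```

Run:
```python
from h import *
s=robot.read_state();print(s['tool_pos']);go([.400,-.2424,.1175],s)
```

```text
[ 0.40394849 -0.24137019  0.11696977]
go d cm [-0.39  0.11 -0.05] yaw -0.96
```

>>> {"name": "move_arm", "arguments": {
  "steps": [
    {"dx": -0.2, "dy": 0.05, "dz": 0, "turn": 0, "grip": -0.2},
    {"dx": -0.2, "dy": 0.05, "dz": 0, "turn": 0, "grip": -0.2},
    {"dx": 0, "dy": 0, "dz": 0, "turn": 0, "grip": -0.2}
  ]
}}

```text
time_s: 12.4
tool_pos: [0.3996, -0.2416, 0.1169]
tcp_rot: [[1.0, -0.016, -0.002], [-0.016, -1.0, -0.003], [-0.001, 0.003, -1.0]]
force: [-0.2, 0.1, -5.7]
gripper_width: 0.625
```

Run:
```python
from h import *
s=robot.read_state();print(s['tool_pos']);go([.400,-.2424,.1175],s)
f=robot.grab_frame('wrist');a=f['img'][200:330,200:360]
g=robot.grab_frame('side')['img'][120:250,280:440]
cv2.imwrite('pics/w6.png',cv2.cvtColor(np.hstack([cv2.resize(a,(390,320),interpolation=3),cv2.resize(g,(390,320),interpolation=3)]),4))
```

```text
[ 0.39955577 -0.24164807  0.11689358]
go d cm [ 0.05  0.07 -0.06] yaw -0.92
```

View pics/w6.png

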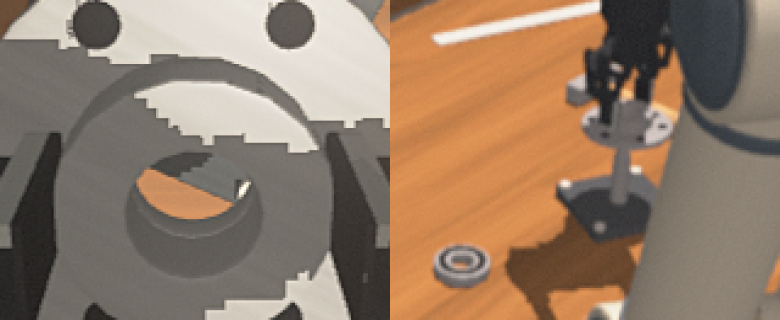

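Through the bore I see the base plate behind the axle, and the side view shows the flange lined up above the axle. I'm lowering it slowly and watching the force.

>>> {"name": "move_arm", "arguments": {
  "steps": [
    {"dx": 0, "dy": 0.03, "dz": 0.3, "turn": 0, "grip": -0.2},
    {"dx": 0, "dy": 0.03, "dz": 0.4, "turn": 0, "grip": -0.2},
    {"dx": 0, "dy": 0, "dz": 0.4, "turn": 0, "grip": -0.2},
    {"dx": 0, "dy": 0, "dz": 0.4, "turn": 0, "grip": -0.2},
    {"dx": 0, "dy": 0, "dz": 0.4, "turn": 0, "grip": -0.2},
    {"dx": 0, "dy": 0, "dz": 0.4, "turn": 0, "grip": -0.2},
    {"dx": 0, "dy": 0, "dz": 0.3, "turn": 0, "grip": -0.2},
    {"dx": 0, "dy": 0, "dz": 0.3, "turn": 0, "grip": -0.2},
    {"dx": 0, "dy": 0, "dz": 0.2, "turn": 0, "grip": -0.2},
    {"dx": 0, "dy": 0, "dz": 0, "turn": 0, "grip": -0.2}
  ]
}}

```text
time_s: 13.33
tool_pos: [0.3997, -0.2411, 0.0817]
tcp_rot: [[1.0, -0.014, -0.002], [-0.014, -1.0, -0.002], [-0.002, 0.002, -1.0]]
force: [0.5, -0.5, -6.0]
gripper_width: 0.621
```

>>> {"name": "move_arm", "arguments": {
  "steps": [
    {"dx": 0, "dy": 0.06, "dz": 0.2, "turn": 0, "grip": -0.2},
    {"dx": 0, "dy": 0.06, "dz": 0.3, "turn": 0, "grip": -0.2},
    {"dx": 0, "dy": 0, "dz": 0.3, "turn": 0, "grip": -0.2},
    {"dx": 0, "dy": 0, "dz": 0.3, "turn": 0, "grip": -0.2},
    {"dx": 0, "dy": 0, "dz": 0.3, "turn": 0, "grip": -0.2},
    {"dx": 0, "dy": 0, "dz": 0.3, "turn": 0, "grip": -0.2},
    {"dx": 0, "dy": 0, "dz": 0.3, "turn": 0, "grip": -0.2},
    {"dx": 0, "dy": 0, "dz": 0.2, "turn": 0, "grip": -0.2},
    {"dx": 0, "dy": 0, "dz": 0, "turn": 0, "grip": -0.2}
  ]
}}

```text
time_s: 14.08
tool_pos: [0.3998, -0.2427, 0.0577]
tcp_rot: [[1.0, -0.014, -0.001], [-0.014, -1.0, -0.002], [-0.001, 0.002, -1.0]]
force: [-0.4, -0.0, -6.0]
gripper_width: 0.623
```

>>> {"name": "move_arm", "arguments": {
  "steps": [
    {"dx": 0, "dy": 0, "dz": 0.3, "turn": 0, "grip": -0.2},
    {"dx": 0, "dy": 0, "dz": 0.3, "turn": 0, "grip": -0.2},
    {"dx": 0, "dy": 0, "dz": 0.3, "turn": 0, "grip": -0.2},
    {"dx": 0, "dy": 0, "dz": 0.3, "turn": 0, "grip": -0.2},
    {"dx": 0, "dy": 0, "dz": 0.3, "turn": 0, "grip": -0.2},
    {"dx": 0, "dy": 0, "dz": 0.3, "turn": 0, "grip": -0.2},
    {"dx": 0, "dy": 0, "dz": 0.3, "turn": 0, "grip": -0.2},
    {"dx": 0, "dy": 0, "dz": 0.3, "turn": 0, "grip": -0.2},
    {"dx": 0, "dy": 0, "dz": 0.2, "turn": 0, "grip": -0.2},
    {"dx": 0, "dy": 0, "dz": 0, "turn": 0, "grip": -0.2}
  ]
}}

```text
time_s: 14.92
tool_pos: [0.3998, -0.2428, 0.0288]
tcp_rot: [[1.0, -0.014, -0.001], [-0.014, -1.0, -0.002], [-0.001, 0.002, -1.0]]
force: [-0.6, -0.1, -5.5]
gripper_width: 0.622
```

>>> {"name": "move_arm", "arguments": {
  "steps": [
    {"dx": 0, "dy": 0, "dz": 0.15, "turn": 0, "grip": -0.2},
    {"dx": 0, "dy": 0, "dz": 0.15, "turn": 0, "grip": -0.2},
    {"dx": 0, "dy": 0, "dz": 0.1, "turn": 0, "grip": -0.2},
    {"dx": 0, "dy": 0, "dz": 0.1, "turn": 0, "grip": -0.2},
    {"dx": 0, "dy": 0, "dz": 0, "turn": 0, "grip": -0.2}
  ]
}}

```text
time_s: 15.33
tool_pos: [0.4, -0.243, 0.0237]
tcp_rot: [[1.0, -0.014, -0.001], [-0.014, -1.0, -0.003], [-0.001, 0.003, -1.0]]
force: [-0.2, 0.6, -4.8]
gripper_width: 0.622
```

>>> {"name": "move_arm", "arguments": {
  "steps": [
    {"dx": 0, "dy": 0, "dz": 0.1, "turn": 0, "grip": -0.2},
    {"dx": 0, "dy": 0, "dz": 0.1, "turn": 0, "grip": -0.2},
    {"dx": 0, "dy": 0, "dz": 0.05, "turn": 0, "grip": -0.2}
  ]
}}

```text
time_s: 15.58
tool_pos: [0.4005, -0.2434, 0.0231]
tcp_rot: [[1.0, -0.014, 0.001], [-0.014, -1.0, -0.004], [0.001, 0.004, -1.0]]
force: [-1.3, 0.3, -3.0]
gripper_width: 0.623
```

Contact: the load is easing at the expected height, so I'm releasing.

>>> {"name": "move_arm", "arguments": {
  "steps": [
    {"dx": 0, "dy": 0, "dz": 0.05, "turn": 0, "grip": -0.2},
    {"dx": 0, "dy": 0, "dz": 0, "turn": 0, "grip": 0.3},
    {"dx": 0, "dy": 0, "dz": 0, "turn": 0, "grip": 0.5},
    {"dx": 0, "dy": 0, "dz": 0, "turn": 0, "grip": 0.7},
    {"dx": 0, "dy": 0, "dz": 0, "turn": 0, "grip": 1},
    {"dx": 0, "dy": 0, "dz": 0, "turn": 0, "grip": 1},
    {"dx": 0, "dy": 0, "dz": -0.5, "turn": 0, "grip": 1},
    {"dx": 0, "dy": 0, "dz": -0.8, "turn": 0, "grip": 1},
    {"dx": 0, "dy": 0, "dz": -1, "turn": 0, "grip": 1},
    {"dx": 0, "dy": 0, "dz": -1, "turn": 0, "grip": 1},
    {"dx": 0, "dy": 0, "dz": -1, "turn": 0, "grip": 1},
    {"dx": 0, "dy": 0, "dz": -1, "turn": 0, "grip": 1},
    {"dx": 0, "dy": 0, "dz": -1, "turn": 0, "grip": 1},
    {"dx": 0, "dy": 0, "dz": -1, "turn": 0, "grip": 1},
    {"dx": 0, "dy": 0, "dz": -1, "turn": 0, "grip": 1},
    {"dx": 0, "dy": 0, "dz": -1, "turn": 0, "grip": 1},
    {"dx": 0, "dy": 0, "dz": -1, "turn": 0, "grip": 1},
    {"dx": 0, "dy": 0, "dz": -1, "turn": 0, "grip": 1},
    {"dx": 0, "dy": 0, "dz": -0.5, "turn": 0, "grip": 1},
    {"dx": 0, "dy": 0, "dz": 0, "turn": 0, "grip": 1}
  ]
}}

```text
time_s: 17.25
tool_pos: [0.403, -0.2447, 0.1607]
tcp_rot: [[1.0, -0.014, 0.013], [-0.014, -1.0, -0.012], [0.013, 0.012, -1.0]]
force: [-1.1, 0.1, -0.6]
gripper_width: 1.0
```

Run:
```python
from h import *
f,s=wrist('flange','w7',.018)
print(proj(f,[.3995,-.2425,.082],s))
t=robot.grab_frame('top')
for r in robot.look_for('sleeve','top')[:3]:
    x=r['rect'];print('sleeve',round(r['p'],2),np.round(x),ray(t,(x[0]+x[2])/2,(x[1]+x[3])/2,.012).round(4))
go([.604,.15,.17],s)
```

```text
flange 0.93 [220. 156. 331. 254.] rect [ 0.3984 -0.2429  0.018 ] ell [275. 204.] [ 0.3994 -0.2429  0.018 ]
tcp [ 0.403  -0.2447  0.1607] t 17.25
(np.float64(274.82903066046117), np.float64(225.19384009421813))
sleeve 0.65 [186. 186. 203. 202.] [0.5754 0.221  0.012 ]
sleeve 0.53 [216. 173. 232. 186.] [0.6121 0.1459 0.012 ]
go d cm [ 19.54 -39.74  -1.16] yaw -0.82
```

View pics/w7.png

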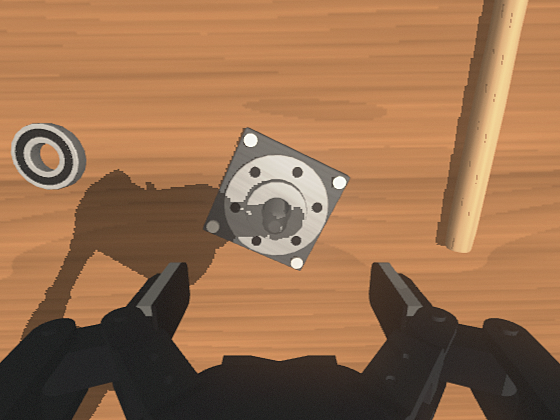

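The flange is seated: disc centre (275,204), evenly placed on the plate and concentric with the axle. Next is the grey sleeve.

>>> {"name": "move_arm", "arguments": {
  "steps": [
    {"dx": 0.4, "dy": -1, "dz": 0, "turn": 0, "grip": 0.4},
    {"dx": 0.9, "dy": -2, "dz": 0, "turn": 0, "grip": 0.4},
    {"dx": 1.1, "dy": -2.2, "dz": 0, "turn": 0, "grip": 0.4},
    {"dx": 1.1, "dy": -2.2, "dz": 0, "turn": 0, "grip": 0.4},
    {"dx": 1.1, "dy": -2.2, "dz": 0, "turn": 0, "grip": 0.4},
    {"dx": 1.1, "dy": -2.2, "dz": 0, "turn": 0, "grip": 0.4},
    {"dx": 1.1, "dy": -2.2, "dz": 0, "turn": 0, "grip": 0.4},
    {"dx": 1.1, "dy": -2.2, "dz": 0, "turn": 0, "grip": 0.4},
    {"dx": 1.1, "dy": -2.2, "dz": 0, "turn": 0, "grip": 0.4},
    {"dx": 1.1, "dy": -2.2, "dz": 0, "turn": 0, "grip": 0.4},
    {"dx": 1.1, "dy": -2.2, "dz": 0, "turn": 0, "grip": 0.4},
    {"dx": 1.1, "dy": -2.2, "dz": 0, "turn": 0, "grip": 0.4},
    {"dx": 1.1, "dy": -2.2, "dz": 0, "turn": 0, "grip": 0.4},
    {"dx": 1.1, "dy": -2.2, "dz": 0, "turn": 0, "grip": 0.4},
    {"dx": 1.1, "dy": -2.2, "dz": 0, "turn": 0, "grip": 0.4},
    {"dx": 1.1, "dy": -2.2, "dz": 0, "turn": 0, "grip": 0.4},
    {"dx": 1.1, "dy": -2.2, "dz": 0, "turn": 0, "grip": 0.4},
    {"dx": 0.8, "dy": -2, "dz": 0, "turn": 0, "grip": 0.4},
    {"dx": 0.4, "dy": -1, "dz": 0, "turn": 0, "grip": 0.4},
    {"dx": 0, "dy": 0, "dz": 0, "turn": 0, "grip": 0.4}
  ]
}}

```text
time_s: 19.12
tool_pos: [0.5979, 0.1779, 0.1366]
tcp_rot: [[1.0, -0.015, -0.019], [-0.015, -1.0, -0.003], [-0.018, 0.004, -1.0]]
force: [0.3, -0.2, -0.4]
gripper_width: 0.701
```

Run:
```python
from h import *
f,s=wrist('sleeve','w8',.010)
print(s['tcp_rot'],s['gripper_width'])
```

```text
sleeve 0.95 [283. 164. 332. 207.] rect [0.6113 0.1519 0.01  ] ell [306. 187.] [0.6099 0.1532 0.01  ]
sleeve 0.94 [200. 194. 244. 242.] rect [0.5818 0.2299 0.01  ] ell [223. 218.] [0.5819 0.2289 0.01  ]
tcp [0.5979 0.1779 0.1366] t 19.1167
[[ 0.99972247 -0.01454022 -0.01853538]
 [-0.01460567 -0.99988755 -0.00340017]
 [-0.01848386  0.00366995 -0.99982242]] 0.7010398093074768
```

View pics/w8.png

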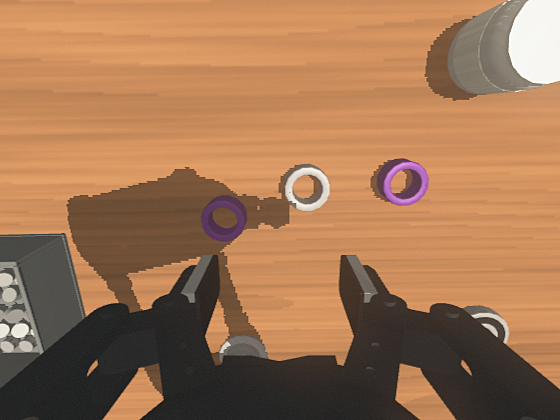

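The grey sleeve sits at (306,187), between purple look-alikes at (223,218) and (404,183). I'm going in with a part-open gripper.

>>> {"name": "move_arm", "arguments": {
  "steps": [
    {"dx": 0.5, "dy": 0.8, "dz": 0.3, "turn": 0, "grip": 0.4},
    {"dx": 0.5, "dy": 1, "dz": 0.6, "turn": 0, "grip": 0.4},
    {"dx": 0.3, "dy": 0.6, "dz": 0.8, "turn": 0, "grip": 0.4},
    {"dx": 0.1, "dy": 0.1, "dz": 0.8, "turn": 0, "grip": 0.4},
    {"dx": 0, "dy": 0, "dz": 0.8, "turn": 0, "grip": 0.4},
    {"dx": 0, "dy": 0, "dz": 0.8, "turn": 0, "grip": 0.4},
    {"dx": 0, "dy": 0, "dz": 0.8, "turn": 0, "grip": 0.4},
    {"dx": 0, "dy": 0, "dz": 0.8, "turn": 0, "grip": 0.4},
    {"dx": 0, "dy": 0, "dz": 0.6, "turn": 0, "grip": 0.4},
    {"dx": 0, "dy": 0, "dz": 0.4, "turn": 0, "grip": 0.4},
    {"dx": 0, "dy": 0, "dz": 0, "turn": 0, "grip": 0.4}
  ]
}}

```text
time_s: 20.13
tool_pos: [0.6092, 0.1404, 0.0613]
tcp_rot: [[0.999, -0.024, -0.021], [-0.024, -1.0, -0.006], [-0.021, 0.007, -1.0]]
force: [-0.2, -0.2, 0.3]
gripper_width: 0.699
```

Run:
```python
from h import *
f,s=wrist('sleeve','w9',.010)
go([.6105,.1525,.004],s);print(s['tcp_rot'][0][2],s['tcp_rot'][1][2])
```

```text
sleeve 0.86 [117. 238. 186. 303.] rect [0.5816 0.2298 0.01  ] ell [152. 269.] [0.5824 0.2295 0.01  ]
sleeve 0.81 [226. 199. 294. 260.] rect [0.6101 0.1526 0.01  ] ell [259. 230.] [0.6097 0.1534 0.01  ]
tcp [0.6092 0.1404 0.0613] t 20.1333
go d cm [ 0.22 -1.25  5.72] yaw -1.38
-0.02131784540762415 -0.006374966173729098
```

>>> {"name": "move_arm", "arguments": {
  "steps": [
    {"dx": 0.1, "dy": -0.4, "dz": 0, "turn": 0, "grip": 0.4},
    {"dx": 0.1, "dy": -0.4, "dz": 0, "turn": 0, "grip": 0.4},
    {"dx": 0, "dy": -0.3, "dz": 0, "turn": 0, "grip": 0.4},
    {"dx": 0, "dy": -0.1, "dz": 0.4, "turn": 0, "grip": 0.4},
    {"dx": 0, "dy": 0, "dz": 0.6, "turn": 0, "grip": 0.4},
    {"dx": 0, "dy": 0, "dz": 0.6, "turn": 0, "grip": 0.4},
    {"dx": 0, "dy": 0, "dz": 0.6, "turn": 0, "grip": 0.4},
    {"dx": 0, "dy": 0, "dz": 0.6, "turn": 0, "grip": 0.4},
    {"dx": 0, "dy": 0, "dz": 0.3, "turn": 0, "grip": 0.4},
    {"dx": 0, "dy": 0, "dz": 0, "turn": 0, "grip": 0.4}
  ]
}}

```text
time_s: 21.07
tool_pos: [0.6128, 0.1547, 0.0306]
tcp_rot: [[1.0, -0.023, -0.016], [-0.023, -1.0, -0.005], [-0.016, 0.006, -1.0]]
force: [0.2, -0.8, -0.1]
gripper_width: 0.7
```

Run:
```python
from h import *
s=robot.read_state();print(s['tool_pos']);go([.6105,.1528,.004],s)
```

```text
[0.61282338 0.15471281 0.03058739]
go d cm [-0.19  0.18  2.66] yaw -1.3
```

>>> {"name": "move_arm", "arguments": {
  "grip_force": 50,
  "steps": [
    {"dx": -0.1, "dy": 0.1, "dz": 0.3, "turn": 0, "grip": 0.4},
    {"dx": -0.1, "dy": 0.1, "dz": 0.5, "turn": 0, "grip": 0.4},
    {"dx": 0, "dy": 0, "dz": 0.5, "turn": 0, "grip": 0.4},
    {"dx": 0, "dy": 0, "dz": 0.5, "turn": 0, "grip": 0.4},
    {"dx": 0, "dy": 0, "dz": 0.4, "turn": 0, "grip": 0.4},
    {"dx": 0, "dy": 0, "dz": 0.2, "turn": 0, "grip": 0.4},
    {"dx": 0, "dy": 0, "dz": 0, "turn": 0, "grip": 0.4}
  ]
}}

```text
time_s: 21.65
tool_pos: [0.6099, 0.1519, 0.0036]
tcp_rot: [[1.0, -0.023, -0.016], [-0.023, -1.0, -0.005], [-0.016, 0.006, -1.0]]
force: [0.1, 0.6, 0.0]
gripper_width: 0.702
```

>>> {"name": "move_arm", "arguments": {
  "steps": [
    {"dx": 0, "dy": 0, "dz": 0, "turn": 0, "grip": 0.2},
    {"dx": 0, "dy": 0, "dz": 0, "turn": 0, "grip": 0.1},
    {"dx": 0, "dy": 0, "dz": 0, "turn": 0, "grip": 0},
    {"dx": 0, "dy": 0, "dz": 0, "turn": 0, "grip": -0.1},
    {"dx": 0, "dy": 0, "dz": 0, "turn": 0, "grip": -0.2},
    {"dx": 0, "dy": 0, "dz": 0, "turn": 0, "grip": -0.4},
    {"dx": 0, "dy": 0, "dz": 0, "turn": 0, "grip": -0.5},
    {"dx": 0, "dy": 0, "dz": 0, "turn": 0, "grip": -0.5},
    {"dx": 0, "dy": 0, "dz": 0, "turn": 0, "grip": -0.5},
    {"dx": 0, "dy": 0, "dz": 0, "turn": 0, "grip": -0.5}
  ]
}}

```text
time_s: 22.48
tool_pos: [0.6102, 0.1521, 0.0042]
tcp_rot: [[1.0, -0.023, -0.016], [-0.023, -1.0, -0.005], [-0.015, 0.006, -1.0]]
force: [-0.3, 0.3, -0.7]
gripper_width: 0.443
```

>>> {"name": "move_arm", "arguments": {
  "steps": [
    {"dx": 0, "dy": 0, "dz": -0.3, "turn": 0, "grip": -0.5},
    {"dx": 0, "dy": 0, "dz": -0.6, "turn": 0, "grip": -0.5},
    {"dx": 0, "dy": 0, "dz": -0.8, "turn": 0, "grip": -0.5},
    {"dx": 0, "dy": 0, "dz": -0.8, "turn": 0, "grip": -0.5},
    {"dx": 0, "dy": 0, "dz": -0.8, "turn": 0, "grip": -0.5},
    {"dx": 0, "dy": 0, "dz": -0.8, "turn": 0, "grip": -0.5},
    {"dx": 0, "dy": 0, "dz": -0.8, "turn": 0, "grip": -0.5},
    {"dx": 0, "dy": 0, "dz": -0.8, "turn": 0, "grip": -0.5},
    {"dx": 0, "dy": 0, "dz": -0.8, "turn": 0, "grip": -0.5},
    {"dx": 0, "dy": 0, "dz": -0.8, "turn": 0, "grip": -0.5},
    {"dx": 0, "dy": 0, "dz": -0.8, "turn": 0, "grip": -0.5},
    {"dx": 0, "dy": 0, "dz": -0.8, "turn": 0, "grip": -0.5},
    {"dx": 0, "dy": 0, "dz": -0.8, "turn": 0, "grip": -0.5},
    {"dx": 0, "dy": 0, "dz": -0.8, "turn": 0, "grip": -0.5},
    {"dx": 0, "dy": 0, "dz": -0.8, "turn": 0, "grip": -0.5},
    {"dx": 0, "dy": 0, "dz": -0.4, "turn": 0, "grip": -0.5},
    {"dx": 0, "dy": 0, "dz": 0, "turn": 0, "grip": -0.5}
  ]
}}

```text
time_s: 23.9
tool_pos: [0.6129, 0.1528, 0.1366]
tcp_rot: [[1.0, -0.023, -0.012], [-0.023, -1.0, -0.005], [-0.012, 0.005, -1.0]]
force: [0.2, -0.4, -1.1]
gripper_width: 0.439
```

Run:
```python
from h import *
z=robot.read_state()['tool_pos'][2]+.006
f,s=wrist('sleeve','w10',z)
go([.400,-.2424,.13],s);print(s['force'],s['tcp_rot'][0][2],s['tcp_rot'][1][2])
```

```text
sleeve 0.87 [346. 176. 398. 224.] rect [0.6493 0.1094 0.1426] ell [372. 198.] [0.6501 0.1093 0.1426]
sleeve 0.79 [238. 230. 322. 318.] rect [0.6126 0.1522 0.1426] ell [279. 274.] [0.6122 0.153  0.1426]
tcp [0.6129 0.1528 0.1366] t 23.9
go d cm [-20.35  40.     1.1 ] yaw -1.33
[ 0.22692922 -0.38412563 -1.1084482 ] -0.011891551445449785 -0.00459022905579392
```

View pics/w10.png

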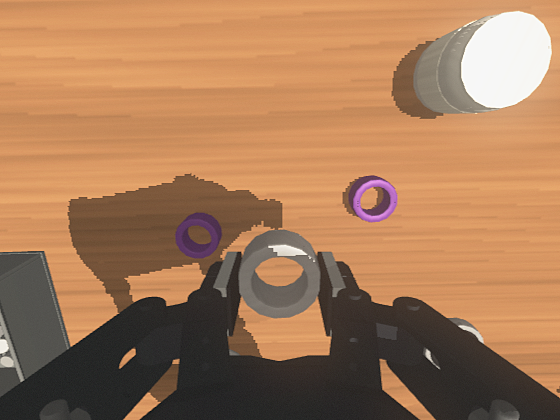

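The sleeve is held at (279,274), centred in the jaws. I'm carrying it to the axle.

>>> {"name": "move_arm", "arguments": {
  "steps": [
    {"dx": -0.4, "dy": 0.8, "dz": 0, "turn": 0, "grip": -0.5},
    {"dx": -0.8, "dy": 1.6, "dz": 0, "turn": 0, "grip": -0.5},
    {"dx": -1.1, "dy": 2.2, "dz": 0, "turn": 0, "grip": -0.5},
    {"dx": -1.1, "dy": 2.2, "dz": 0, "turn": 0, "grip": -0.5},
    {"dx": -1.1, "dy": 2.2, "dz": 0, "turn": 0, "grip": -0.5},
    {"dx": -1.1, "dy": 2.2, "dz": 0, "turn": 0, "grip": -0.5},
    {"dx": -1.1, "dy": 2.2, "dz": 0, "turn": 0, "grip": -0.5},
    {"dx": -1.1, "dy": 2.2, "dz": 0, "turn": 0, "grip": -0.5},
    {"dx": -1.1, "dy": 2.2, "dz": 0, "turn": 0, "grip": -0.5},
    {"dx": -1.1, "dy": 2.2, "dz": 0, "turn": 0, "grip": -0.5},
    {"dx": -1.1, "dy": 2.2, "dz": 0, "turn": 0, "grip": -0.5},
    {"dx": -1.1, "dy": 2.2, "dz": 0, "turn": 0, "grip": -0.5},
    {"dx": -1.1, "dy": 2.2, "dz": 0, "turn": 0, "grip": -0.5},
    {"dx": -1.1, "dy": 2.2, "dz": 0, "turn": 0, "grip": -0.5},
    {"dx": -1.1, "dy": 2.2, "dz": 0, "turn": 0, "grip": -0.5},
    {"dx": -1.1, "dy": 2.2, "dz": 0, "turn": 0, "grip": -0.5},
    {"dx": -0.9, "dy": 2.0, "dz": 0, "turn": 0, "grip": -0.5},
    {"dx": -0.7, "dy": 1.5, "dz": 0, "turn": 0, "grip": -0.5},
    {"dx": -0.4, "dy": 0.8, "dz": 0, "turn": 0, "grip": -0.5},
    {"dx": 0, "dy": 0, "dz": 0, "turn": 0, "grip": -0.5}
  ]
}}

```text
time_s: 25.67
tool_pos: [0.3928, -0.2386, 0.125]
tcp_rot: [[0.999, -0.024, -0.039], [-0.024, -1.0, -0.004], [-0.039, 0.005, -0.999]]
force: [-0.2, 0.2, -0.9]
gripper_width: 0.439
```

Run:
```python
from h import *
s=robot.read_state();go([.400,-.2424,.11],s)
```

```text
go d cm [0.79 0.36 1.47] yaw -1.36
```

>>> {"name": "move_arm", "arguments": {
  "steps": [
    {"dx": 0.2, "dy": 0.1, "dz": 0, "turn": 0, "grip": -0.5},
    {"dx": 0.3, "dy": 0.15, "dz": 0, "turn": 0, "grip": -0.5},
    {"dx": 0.2, "dy": 0.1, "dz": 0, "turn": 0, "grip": -0.5},
    {"dx": 0, "dy": 0, "dz": 0.2, "turn": 0, "grip": -0.5},
    {"dx": 0, "dy": 0, "dz": 0.4, "turn": 0, "grip": -0.5},
    {"dx": 0.02, "dy": 0, "dz": 0.4, "turn": 0, "grip": -0.5},
    {"dx": 0.02, "dy": 0, "dz": 0.2, "turn": 0, "grip": -0.5},
    {"dx": 0, "dy": 0, "dz": 0, "turn": 0, "grip": -0.5}
  ]
}}

```text
time_s: 26.33
tool_pos: [0.4018, -0.2387, 0.1099]
tcp_rot: [[0.999, -0.019, -0.04], [-0.019, -1.0, -0.002], [-0.04, 0.002, -0.999]]
force: [-0.5, -0.5, -0.3]
gripper_width: 0.438
```

Run:
```python
from h import *
s=robot.read_state();print(s['tool_pos'][2]);go([.400,-.2424,.0422],s);print(s['tcp_rot'][0][2])
```

```text
0.10993737792223203
go d cm [0.1  0.36 6.78] yaw -1.08
-0.0403267595697583
```

>>> {"name": "move_arm", "arguments": {
  "steps": [
    {"dx": -0.1, "dy": 0.2, "dz": 0, "turn": 0, "grip": -0.5},
    {"dx": -0.1, "dy": 0.2, "dz": 0, "turn": 0, "grip": -0.5},
    {"dx": 0, "dy": 0, "dz": 0.1, "turn": 0, "grip": -0.5},
    {"dx": 0, "dy": 0, "dz": 0.3, "turn": 0, "grip": -0.5},
    {"dx": 0.02, "dy": 0, "dz": 0.4, "turn": 0, "grip": -0.5},
    {"dx": 0.01, "dy": 0, "dz": 0.2, "turn": 0, "grip": -0.5},
    {"dx": 0, "dy": 0, "dz": 0, "turn": 0, "grip": -0.5}
  ]
}}

```text
time_s: 26.92
tool_pos: [0.3993, -0.2431, 0.0991]
tcp_rot: [[0.999, -0.019, -0.04], [-0.019, -1.0, -0.002], [-0.04, 0.002, -0.999]]
force: [0.1, 0.2, -1.2]
gripper_width: 0.443
```

Run:
```python
from h import *
s=robot.read_state();print(s['tool_pos'],s['force']);go([.400,-.2424,.0422],s);print(s['tcp_rot'][0][2])
```

```text
[ 0.39930573 -0.24309145  0.09905949] [ 0.07644553  0.15195069 -1.24608758]
go d cm [ 0.3  -0.08  5.68] yaw -1.09
-0.040176766017536114
```

>>> {"name": "move_arm", "arguments": {
  "steps": [
    {"dx": 0.02, "dy": -0.03, "dz": 0.3, "turn": 0, "grip": -0.5},
    {"dx": 0.02, "dy": -0.03, "dz": 0.4, "turn": 0, "grip": -0.5},
    {"dx": 0.02, "dy": 0, "dz": 0.4, "turn": 0, "grip": -0.5},
    {"dx": 0.02, "dy": 0, "dz": 0.4, "turn": 0, "grip": -0.5},
    {"dx": 0.02, "dy": 0, "dz": 0.4, "turn": 0, "grip": -0.5},
    {"dx": 0.02, "dy": 0, "dz": 0.4, "turn": 0, "grip": -0.5},
    {"dx": 0.02, "dy": 0, "dz": 0.2, "turn": 0, "grip": -0.5},
    {"dx": 0, "dy": 0, "dz": 0, "turn": 0, "grip": -0.5}
  ]
}}

```text
time_s: 27.58
tool_pos: [0.3994, -0.2421, 0.0705]
tcp_rot: [[0.999, -0.019, -0.041], [-0.019, -1.0, -0.001], [-0.041, 0.002, -0.999]]
force: [-0.1, 0.6, -1.7]
gripper_width: 0.441
```

>>> {"name": "move_arm", "arguments": {
  "steps": [
    {"dx": 0.02, "dy": 0, "dz": 0.3, "turn": 0, "grip": -0.5},
    {"dx": 0.02, "dy": 0, "dz": 0.4, "turn": 0, "grip": -0.5},
    {"dx": 0.02, "dy": 0, "dz": 0.4, "turn": 0, "grip": -0.5},
    {"dx": 0.02, "dy": 0, "dz": 0.4, "turn": 0, "grip": -0.5},
    {"dx": 0.02, "dy": 0, "dz": 0.3, "turn": 0, "grip": -0.5},
    {"dx": 0.02, "dy": 0, "dz": 0.2, "turn": 0, "grip": -0.5},
    {"dx": 0, "dy": 0, "dz": 0.1, "turn": 0, "grip": -0.5},
    {"dx": 0, "dy": 0, "dz": 0, "turn": 0, "grip": -0.5}
  ]
}}

```text
time_s: 28.25
tool_pos: [0.3998, -0.2422, 0.0472]
tcp_rot: [[0.999, -0.019, -0.041], [-0.019, -1.0, -0.001], [-0.041, 0.002, -0.999]]
force: [0.6, -0.6, -0.3]
gripper_width: 0.44
```

>>> {"name": "move_arm", "arguments": {
  "steps": [
    {"dx": 0, "dy": 0, "dz": 0.1, "turn": 0, "grip": -0.5},
    {"dx": 0.01, "dy": 0, "dz": 0.1, "turn": 0, "grip": -0.5},
    {"dx": 0.01, "dy": 0, "dz": 0.1, "turn": 0, "grip": -0.5},
    {"dx": 0, "dy": 0, "dz": 0.1, "turn": 0, "grip": -0.5},
    {"dx": 0, "dy": 0, "dz": 0.1, "turn": 0, "grip": -0.5}
  ]
}}

```text
time_s: 28.67
tool_pos: [0.4002, -0.2425, 0.0425]
tcp_rot: [[0.999, -0.019, -0.04], [-0.019, -1.0, -0.002], [-0.04, 0.002, -0.999]]
force: [-0.7, -0.3, 0.4]
gripper_width: 0.443
```

>>> {"name": "move_arm", "arguments": {
  "steps": [
    {"dx": 0, "dy": 0, "dz": 0.1, "turn": 0, "grip": -0.5},
    {"dx": 0, "dy": 0, "dz": 0.05, "turn": 0, "grip": -0.5}
  ]
}}

```text
time_s: 28.83
tool_pos: [0.4003, -0.2426, 0.0424]
tcp_rot: [[0.999, -0.019, -0.04], [-0.019, -1.0, -0.002], [-0.04, 0.003, -0.999]]
force: [-1.5, 1.4, 1.5]
gripper_width: 0.443
```

The sleeve is in contact at the expected height, so I'm releasing and rising.

>>> {"name": "move_arm", "arguments": {
  "steps": [
    {"dx": 0, "dy": 0, "dz": 0, "turn": 0, "grip": -0.1},
    {"dx": 0, "dy": 0, "dz": 0, "turn": 0, "grip": 0.1},
    {"dx": 0, "dy": 0, "dz": 0, "turn": 0, "grip": 0.4},
    {"dx": 0, "dy": 0, "dz": 0, "turn": 0, "grip": 0.6},
    {"dx": 0, "dy": 0, "dz": -0.5, "turn": 0, "grip": 1},
    {"dx": 0, "dy": 0, "dz": -0.8, "turn": 0, "grip": 1},
    {"dx": 0, "dy": 0, "dz": -1, "turn": 0, "grip": 1},
    {"dx": 0, "dy": 0, "dz": -1, "turn": 0, "grip": 1},
    {"dx": 0, "dy": 0, "dz": -1, "turn": 0, "grip": 1},
    {"dx": 0, "dy": 0, "dz": -1, "turn": 0, "grip": 1},
    {"dx": 0, "dy": 0, "dz": -1, "turn": 0, "grip": 1},
    {"dx": 0, "dy": 0, "dz": -1, "turn": 0, "grip": 1},
    {"dx": 0, "dy": 0, "dz": -1, "turn": 0, "grip": 1},
    {"dx": 0, "dy": 0, "dz": -1, "turn": 0, "grip": 1},
    {"dx": 0, "dy": 0, "dz": -1, "turn": 0, "grip": 1},
    {"dx": 0, "dy": 0, "dz": -0.5, "turn": 0, "grip": 1},
    {"dx": 0, "dy": 0, "dz": 0, "turn": 0, "grip": 1}
  ]
}}

```text
time_s: 30.25
tool_pos: [0.4061, -0.243, 0.1655]
tcp_rot: [[0.999, -0.019, -0.034], [-0.019, -1.0, -0.006], [-0.034, 0.006, -0.999]]
force: [0.5, 0.4, -0.1]
gripper_width: 1.0
```

Run:
```python
from h import *
f,s=wrist('bearing','w11',.007)
for r in robot.regions_of('sleeve','wrist')[:2]: x=r['rect'];print('sleeve',r['p'],np.round(x),ray(f,(x[0]+x[2])/2,(x[1]+x[3])/2,.05,s).round(4))
print(s['tcp_rot'])
a=cv2.imread('pics/w11.png')[100:300,200:380];g=robot.grab_frame('side')['img'][140:240,320:410,::-1]
cv2.imwrite('pics/w11c.png',np.hstack([cv2.resize(a,(360,400),interpolation=3),cv2.resize(g,(360,400),interpolation=3)]))
```

```text
bearing 0.9 [ 17. 120.  91. 187.] rect [ 0.4462 -0.0284  0.007 ] ell [ 53. 151.] [ 0.448  -0.0277  0.007 ]
tcp [ 0.4061 -0.243   0.1655] t 30.25
sleeve 0.76 [254. 185. 302. 231.] [ 0.4007 -0.2429  0.05  ]
[[ 0.99924289 -0.01872436 -0.0341035 ]
 [-0.01893399 -0.99980371 -0.0058343 ]
 [-0.03398756  0.0064756  -0.99940128]]
```

View pics/w11c.png

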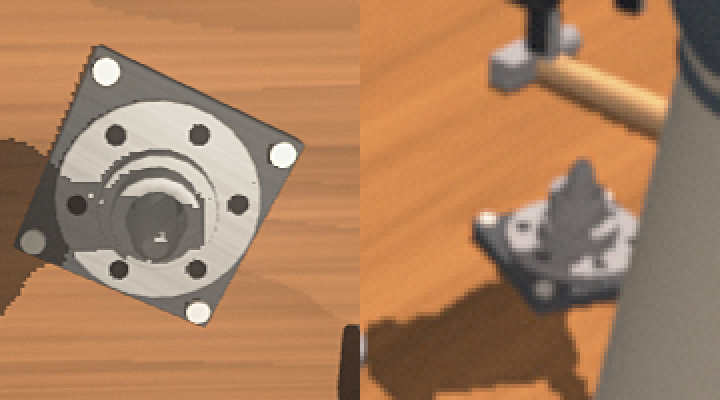

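The sleeve stands on the hub, concentric with the axle (left panel, about (160,225)). Next is the bearing.

>>> {"name": "move_arm", "arguments": {
  "steps": [
    {"dx": 0.2, "dy": -0.8, "dz": 0, "turn": 0, "grip": 1},
    {"dx": 0.3, "dy": -1.6, "dz": 0, "turn": 0, "grip": 1},
    {"dx": 0.4, "dy": -2.2, "dz": 0, "turn": 0, "grip": 1},
    {"dx": 0.4, "dy": -2.2, "dz": 0, "turn": 0, "grip": 1},
    {"dx": 0.4, "dy": -2.2, "dz": 0, "turn": 0, "grip": 1},
    {"dx": 0.4, "dy": -2.2, "dz": 0, "turn": 0, "grip": 1},
    {"dx": 0.4, "dy": -2.2, "dz": 0.4, "turn": 0, "grip": 1},
    {"dx": 0.4, "dy": -2.2, "dz": 0.7, "turn": 0, "grip": 1},
    {"dx": 0.4, "dy": -2, "dz": 0.8, "turn": 0, "grip": 1},
    {"dx": 0.3, "dy": -1.5, "dz": 0.8, "turn": 0, "grip": 1},
    {"dx": 0.2, "dy": -0.7, "dz": 0.8, "turn": 0, "grip": 1},
    {"dx": 0, "dy": -0.3, "dz": 0.8, "turn": 0, "grip": 1},
    {"dx": 0, "dy": 0, "dz": 0.8, "turn": 0, "grip": 1},
    {"dx": 0, "dy": 0, "dz": 0.8, "turn": 0, "grip": 1},
    {"dx": 0, "dy": 0, "dz": 0.6, "turn": 0, "grip": 1},
    {"dx": 0, "dy": 0, "dz": 0.4, "turn": 0, "grip": 1},
    {"dx": 0, "dy": 0, "dz": 0.2, "turn": 0, "grip": 1},
    {"dx": 0, "dy": 0, "dz": 0, "turn": 0, "grip": 1}
  ]
}}

```text
time_s: 31.95
tool_pos: [0.4397, -0.0295, 0.0743]
tcp_rot: [[0.998, -0.024, -0.054], [-0.024, -1.0, 0.002], [-0.054, -0.001, -0.999]]
force: [0.9, 0.0, -0.9]
gripper_width: 1.0
```

Run:
```python
from h import *
f,s=wrist('bearing','w12',.007)
go([.448,-.028,.004],s);print(s['tcp_rot'][0],s['tcp_rot'][1])
```

```text
bearing 0.59 [233. 168. 324. 252.] rect [ 0.447  -0.0295  0.007 ] ell [278. 209.] [ 0.4477 -0.0287  0.007 ]
tcp [ 0.4397 -0.0295  0.0743] t 31.95
go d cm [ 1.21 -0.16  6.97] yaw -1.37
[ 0.99826481 -0.02400788 -0.05376797] [-0.02391589 -0.9997112   0.00235375]
```

Tilt has drifted to −0.054 rad. I'll try a brisk jog to recover it before grasping.

>>> {"name": "move_arm", "arguments": {
  "steps": [
    {"dx": 3, "dy": 0, "dz": 0, "turn": 0, "grip": 1},
    {"dx": 0, "dy": 0, "dz": 0, "turn": 0, "grip": 1},
    {"dx": 0, "dy": 0, "dz": 0, "turn": 0, "grip": 1}
  ]
}}

```text
time_s: 32.3
tool_pos: [0.4701, -0.0307, 0.072]
tcp_rot: [[0.998, -0.025, -0.056], [-0.025, -1.0, 0.003], [-0.056, -0.001, -0.998]]
force: [-0.5, 0.2, 0.4]
gripper_width: 0.995
```

>>> {"name": "move_arm", "arguments": {
  "steps": [
    {"dx": -0.4, "dy": 0, "dz": 0, "turn": 0, "grip": 1},
    {"dx": -0.4, "dy": 0, "dz": 0, "turn": 0, "grip": 1},
    {"dx": -0.4, "dy": 0, "dz": 0, "turn": 0, "grip": 1},
    {"dx": -0.4, "dy": 0, "dz": 0, "turn": 0, "grip": 1},
    {"dx": -0.2, "dy": 0, "dz": 0, "turn": 0, "grip": 1},
    {"dx": 0, "dy": 0, "dz": 0, "turn": 0, "grip": 1}
  ]
}}

```text
time_s: 32.8
tool_pos: [0.4499, -0.0304, 0.076]
tcp_rot: [[0.998, -0.025, -0.051], [-0.025, -1.0, 0.002], [-0.051, -0.001, -0.999]]
force: [-0.5, -0.3, 0.1]
gripper_width: 0.996
```

>>> {"name": "move_arm", "arguments": {
  "steps": [
    {"dx": 0, "dy": 0, "dz": -3, "turn": 0, "grip": 1},
    {"dx": 0, "dy": 0, "dz": 0, "turn": 0, "grip": 1},
    {"dx": 0, "dy": 0, "dz": 0, "turn": 0, "grip": 1}
  ]
}}

```text
time_s: 33.05
tool_pos: [0.4501, -0.0303, 0.1069]
tcp_rot: [[0.998, -0.025, -0.051], [-0.025, -1.0, 0.002], [-0.051, -0.001, -0.999]]
force: [-1.2, 0.3, -0.2]
gripper_width: 1.005
```

>>> {"name": "move_arm", "arguments": {
  "steps": [
    {"dx": 0.05, "dy": -0.1, "dz": 0.4, "turn": 0, "grip": 1},
    {"dx": 0.05, "dy": -0.1, "dz": 0.8, "turn": 0, "grip": 1},
    {"dx": 0.04, "dy": 0, "dz": 0.8, "turn": 0, "grip": 1},
    {"dx": 0.04, "dy": 0, "dz": 0.8, "turn": 0, "grip": 1},
    {"dx": 0.04, "dy": 0, "dz": 0.8, "turn": 0, "grip": 1},
    {"dx": 0.04, "dy": 0, "dz": 0.8, "turn": 0, "grip": 1},
    {"dx": 0.04, "dy": 0, "dz": 0.8, "turn": 0, "grip": 1},
    {"dx": 0.04, "dy": 0, "dz": 0.8, "turn": 0, "grip": 1},
    {"dx": 0, "dy": 0, "dz": 0.6, "turn": 0, "grip": 1},
    {"dx": 0, "dy": 0, "dz": 0.3, "turn": 0, "grip": 1},
    {"dx": 0, "dy": 0, "dz": 0, "turn": 0, "grip": 1}
  ]
}}

```text
time_s: 33.97
tool_pos: [0.4479, -0.0277, 0.0267]
tcp_rot: [[0.998, -0.025, -0.056], [-0.025, -1.0, 0.003], [-0.056, -0.001, -0.998]]
force: [0.2, -0.3, -0.1]
gripper_width: 1.003
```

Run:
```python
from h import *
f,s=wrist('bearing','w13',.007)
go([.4478,-.0287,.002],s)
```

```text
bearing 0.86 [228. 201. 338. 301.] rect [ 0.4471 -0.0299  0.007 ] ell [281. 250.] [ 0.4477 -0.0287  0.007 ]
tcp [ 0.4479 -0.0277  0.0267] t 33.9667
go d cm [0.13 0.1  2.47] yaw -1.44
```

>>> {"name": "move_arm", "arguments": {
  "grip_force": 60,
  "steps": [
    {"dx": 0.06, "dy": 0.05, "dz": 0.3, "turn": 0, "grip": 1},
    {"dx": 0.04, "dy": 0.05, "dz": 0.5, "turn": 0, "grip": 1},
    {"dx": 0.02, "dy": 0, "dz": 0.5, "turn": 0, "grip": 1},
    {"dx": 0.02, "dy": 0, "dz": 0.5, "turn": 0, "grip": 1},
    {"dx": 0, "dy": 0, "dz": 0.4, "turn": 0, "grip": 1},
    {"dx": 0, "dy": 0, "dz": 0.2, "turn": 0, "grip": 1},
    {"dx": 0, "dy": 0, "dz": 0.1, "turn": 0, "grip": 1},
    {"dx": 0, "dy": 0, "dz": 0, "turn": 0, "grip": 1}
  ]
}}

```text
time_s: 34.73
tool_pos: [0.4499, -0.0291, 0.002]
tcp_rot: [[0.998, -0.025, -0.051], [-0.025, -1.0, 0.002], [-0.051, -0.001, -0.999]]
force: [-0.5, -0.3, 0.5]
gripper_width: 1.005
```

>>> {"name": "move_arm", "arguments": {
  "steps": [
    {"dx": -0.1, "dy": 0, "dz": 0.1, "turn": 0, "grip": 1},
    {"dx": -0.1, "dy": 0, "dz": 0.1, "turn": 0, "grip": 0.8},
    {"dx": 0, "dy": 0, "dz": 0, "turn": 0, "grip": 0.6},
    {"dx": 0, "dy": 0, "dz": 0, "turn": 0, "grip": 0.5},
    {"dx": 0, "dy": 0, "dz": 0, "turn": 0, "grip": 0.4},
    {"dx": 0, "dy": 0, "dz": 0, "turn": 0, "grip": 0.2},
    {"dx": 0, "dy": 0, "dz": 0, "turn": 0, "grip": 0},
    {"dx": 0, "dy": 0, "dz": 0, "turn": 0, "grip": 0},
    {"dx": 0, "dy": 0, "dz": 0, "turn": 0, "grip": 0},
    {"dx": 0, "dy": 0, "dz": 0, "turn": 0, "grip": 0}
  ]
}}

```text
time_s: 35.57
tool_pos: [0.4483, -0.029, 0.0013]
tcp_rot: [[0.998, -0.025, -0.049], [-0.025, -1.0, 0.002], [-0.049, -0.001, -0.999]]
force: [0.7, -0.1, 0.3]
gripper_width: 0.691
```

>>> {"name": "move_arm", "arguments": {
  "steps": [
    {"dx": 0, "dy": 0, "dz": -0.3, "turn": 0, "grip": 0},
    {"dx": 0, "dy": 0, "dz": -0.6, "turn": 0, "grip": 0},
    {"dx": -0.03, "dy": 0, "dz": -0.8, "turn": 0, "grip": 0},
    {"dx": -0.03, "dy": 0, "dz": -0.8, "turn": 0, "grip": 0},
    {"dx": -0.03, "dy": 0, "dz": -0.8, "turn": 0, "grip": 0},
    {"dx": -0.03, "dy": 0, "dz": -0.8, "turn": 0, "grip": 0},
    {"dx": -0.03, "dy": 0, "dz": -0.8, "turn": 0, "grip": 0},
    {"dx": -0.03, "dy": 0, "dz": -0.8, "turn": 0, "grip": 0},
    {"dx": -0.03, "dy": 0, "dz": -0.8, "turn": 0, "grip": 0},
    {"dx": -0.03, "dy": 0, "dz": -0.8, "turn": 0, "grip": 0},
    {"dx": -0.03, "dy": 0, "dz": -0.8, "turn": 0, "grip": 0},
    {"dx": -0.03, "dy": 0, "dz": -0.8, "turn": 0, "grip": 0},
    {"dx": -0.03, "dy": 0, "dz": -0.8, "turn": 0, "grip": 0},
    {"dx": 0, "dy": 0, "dz": -0.8, "turn": 0, "grip": 0},
    {"dx": 0, "dy": 0, "dz": -0.8, "turn": 0, "grip": 0},
    {"dx": 0, "dy": 0, "dz": -0.4, "turn": 0, "grip": 0},
    {"dx": 0, "dy": 0, "dz": 0, "turn": 0, "grip": 0}
  ]
}}

```text
time_s: 36.98
tool_pos: [0.4509, -0.0292, 0.1319]
tcp_rot: [[0.999, -0.025, -0.048], [-0.025, -1.0, 0.002], [-0.048, -0.0, -0.999]]
force: [-0.3, -0.1, -1.2]
gripper_width: 0.688
```

Run:
```python
from h import *
z=robot.read_state()['tool_pos'][2]+.0057
f,s=wrist('bearing','w14',z)
go([.400,-.2424,s['tool_pos'][2]],s);print(s['force'],s['tcp_rot'][0][2],s['tcp_rot'][1][2])
```

```text
bearing 0.62 [215. 214. 344. 334.] rect [ 0.4504 -0.0295  0.1376] ell [279. 273.] [ 0.451  -0.0291  0.1376]
tcp [ 0.4509 -0.0292  0.1319] t 36.9833
go d cm [-4.55 21.44  0.21] yaw -1.44
[-0.3456612  -0.13214873 -1.20566618] -0.047747134136126024 0.0015393984247012468
```

View pics/w14.png

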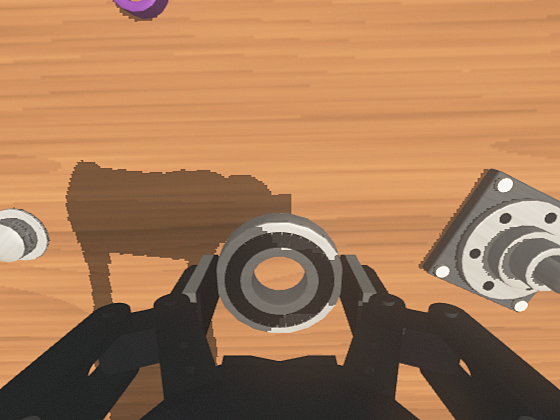

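The bearing is held at (279,273), centred in the jaws. I'm carrying it to the axle.

>>> {"name": "move_arm", "arguments": {
  "steps": [
    {"dx": -0.2, "dy": 0.8, "dz": 0, "turn": 0, "grip": 0},
    {"dx": -0.4, "dy": 1.6, "dz": 0, "turn": 0, "grip": 0},
    {"dx": -0.4, "dy": 2, "dz": 0, "turn": 0, "grip": 0},
    {"dx": -0.4, "dy": 2, "dz": 0, "turn": 0, "grip": 0},
    {"dx": -0.4, "dy": 2, "dz": 0, "turn": 0, "grip": 0},
    {"dx": -0.4, "dy": 2, "dz": 0, "turn": 0, "grip": 0},
    {"dx": -0.4, "dy": 2, "dz": 0, "turn": 0, "grip": 0},
    {"dx": -0.4, "dy": 2, "dz": 0, "turn": 0, "grip": 0},
    {"dx": -0.4, "dy": 1.8, "dz": 0, "turn": 0, "grip": 0},
    {"dx": -0.3, "dy": 1.5, "dz": 0, "turn": 0, "grip": 0},
    {"dx": -0.3, "dy": 1.2, "dz": 0, "turn": 0, "grip": 0},
    {"dx": -0.1, "dy": 0.7, "dz": 0, "turn": 0, "grip": 0},
    {"dx": 0, "dy": 0.4, "dz": 0, "turn": 0, "grip": 0},
    {"dx": 0, "dy": 0.2, "dz": 0, "turn": 0, "grip": 0},
    {"dx": 0, "dy": 0, "dz": 0, "turn": 0, "grip": 0}
  ]
}}

```text
time_s: 38.33
tool_pos: [0.3943, -0.2427, 0.1221]
tcp_rot: [[0.997, -0.024, -0.066], [-0.024, -1.0, 0.007], [-0.067, -0.006, -0.998]]
force: [0.6, -0.5, -1.4]
gripper_width: 0.695
```

Run:
```python
from h import *
s=robot.read_state();go([.400,-.2424,.0593],s)
```

```text
go d cm [ 0.98 -0.    6.23] yaw -1.37
```

>>> {"name": "move_arm", "arguments": {
  "steps": [
    {"dx": 0.2, "dy": 0, "dz": 0, "turn": 0, "grip": 0},
    {"dx": 0.2, "dy": 0, "dz": 0, "turn": 0, "grip": 0},
    {"dx": 0.15, "dy": 0, "dz": 0.2, "turn": 0, "grip": 0},
    {"dx": 0.03, "dy": 0, "dz": 0.4, "turn": 0, "grip": 0},
    {"dx": 0.03, "dy": 0, "dz": 0.4, "turn": 0, "grip": 0},
    {"dx": 0.02, "dy": 0, "dz": 0.4, "turn": 0, "grip": 0},
    {"dx": 0.01, "dy": 0, "dz": 0.2, "turn": 0, "grip": 0},
    {"dx": 0, "dy": 0, "dz": 0, "turn": 0, "grip": 0}
  ]
}}

```text
time_s: 39.0
tool_pos: [0.4013, -0.2397, 0.1034]
tcp_rot: [[0.998, -0.019, -0.067], [-0.019, -1.0, 0.009], [-0.067, -0.007, -0.998]]
force: [0.1, -0.2, 0.2]
gripper_width: 0.692
```

Run:
```python
from h import *
s=robot.read_state();go([.400,-.2424,.0593],s)
```

```text
go d cm [0.17 0.3  4.41] yaw -1.09
```

>>> {"name": "move_arm", "arguments": {
  "steps": [
    {"dx": -0.08, "dy": 0.15, "dz": 0, "turn": 0, "grip": 0},
    {"dx": -0.05, "dy": 0.12, "dz": 0, "turn": 0, "grip": 0},
    {"dx": 0.01, "dy": 0, "dz": 0.2, "turn": 0, "grip": 0},
    {"dx": 0.02, "dy": 0, "dz": 0.3, "turn": 0, "grip": 0},
    {"dx": 0.02, "dy": 0, "dz": 0.2, "turn": 0, "grip": 0},
    {"dx": 0, "dy": 0, "dz": 0, "turn": 0, "grip": 0}
  ]
}}

```text
time_s: 39.5
tool_pos: [0.3997, -0.2429, 0.096]
tcp_rot: [[0.998, -0.02, -0.066], [-0.02, -1.0, 0.008], [-0.067, -0.007, -0.998]]
force: [-0.6, 0.4, -2.5]
gripper_width: 0.686
```

Run:
```python
from h import *
s=robot.read_state();go([.400,-.2424,.0593],s)
```

```text
go d cm [ 0.27 -0.02  3.66] yaw -1.12
```

Aligned to within 0.5 mm. I'm lowering it.

>>> {"name": "move_arm", "arguments": {
  "steps": [
    {"dx": 0.02, "dy": 0, "dz": 0.2, "turn": 0, "grip": 0},
    {"dx": 0.03, "dy": 0, "dz": 0.3, "turn": 0, "grip": 0},
    {"dx": 0.03, "dy": 0, "dz": 0.4, "turn": 0, "grip": 0},
    {"dx": 0.03, "dy": 0, "dz": 0.4, "turn": 0, "grip": 0},
    {"dx": 0.03, "dy": 0, "dz": 0.4, "turn": 0, "grip": 0},
    {"dx": 0.02, "dy": 0, "dz": 0.3, "turn": 0, "grip": 0},
    {"dx": 0.01, "dy": 0, "dz": 0.2, "turn": 0, "grip": 0},
    {"dx": 0, "dy": 0, "dz": 0, "turn": 0, "grip": 0}
  ]
}}

```text
time_s: 40.17
tool_pos: [0.3997, -0.2425, 0.0709]
tcp_rot: [[0.998, -0.02, -0.067], [-0.019, -1.0, 0.009], [-0.067, -0.007, -0.998]]
force: [0.2, 0.0, -0.7]
gripper_width: 0.694
```

>>> {"name": "move_arm", "arguments": {
  "steps": [
    {"dx": 0.02, "dy": 0, "dz": 0.2, "turn": 0, "grip": 0},
    {"dx": 0.02, "dy": 0, "dz": 0.3, "turn": 0, "grip": 0},
    {"dx": 0.02, "dy": 0, "dz": 0.2, "turn": 0, "grip": 0},
    {"dx": 0.01, "dy": 0, "dz": 0.1, "turn": 0, "grip": 0},
    {"dx": 0.01, "dy": 0, "dz": 0.1, "turn": 0, "grip": 0},
    {"dx": 0, "dy": 0, "dz": 0.1, "turn": 0, "grip": 0}
  ]
}}

```text
time_s: 40.67
tool_pos: [0.4001, -0.2426, 0.0603]
tcp_rot: [[0.998, -0.02, -0.067], [-0.019, -1.0, 0.008], [-0.067, -0.007, -0.998]]
force: [1.1, 0.5, -1.0]
gripper_width: 0.694
```

>>> {"name": "move_arm", "arguments": {
  "steps": [
    {"dx": 0.01, "dy": 0, "dz": 0.1, "turn": 0, "grip": 0},
    {"dx": 0, "dy": 0, "dz": 0.08, "turn": 0, "grip": 0},
    {"dx": 0, "dy": 0, "dz": 0.05, "turn": 0, "grip": 0}
  ]
}}

```text
time_s: 40.92
tool_pos: [0.4002, -0.2427, 0.0594]
tcp_rot: [[0.998, -0.02, -0.066], [-0.02, -1.0, 0.008], [-0.066, -0.006, -0.998]]
force: [-0.3, 0.6, 0.7]
gripper_width: 0.69
```

The bearing is in contact (force turned positive at TCP 59.4 mm, expected 59.3 mm). I'm releasing and rising.

>>> {"name": "move_arm", "arguments": {
  "steps": [
    {"dx": 0, "dy": 0, "dz": 0.05, "turn": 0, "grip": 0},
    {"dx": 0, "dy": 0, "dz": 0, "turn": 0, "grip": 0.4},
    {"dx": 0, "dy": 0, "dz": 0, "turn": 0, "grip": 0.6},
    {"dx": 0, "dy": 0, "dz": 0, "turn": 0, "grip": 0.8},
    {"dx": 0, "dy": 0, "dz": 0, "turn": 0, "grip": 1},
    {"dx": 0, "dy": 0, "dz": 0, "turn": 0, "grip": 1},
    {"dx": -0.03, "dy": 0, "dz": -0.5, "turn": 0, "grip": 1},
    {"dx": -0.05, "dy": 0, "dz": -0.8, "turn": 0, "grip": 1},
    {"dx": -0.06, "dy": 0, "dz": -1, "turn": 0, "grip": 1},
    {"dx": -0.06, "dy": 0, "dz": -1, "turn": 0, "grip": 1},
    {"dx": -0.06, "dy": 0, "dz": -1, "turn": 0, "grip": 1},
    {"dx": -0.06, "dy": 0, "dz": -1, "turn": 0, "grip": 1},
    {"dx": -0.06, "dy": 0, "dz": -1, "turn": 0, "grip": 1},
    {"dx": -0.06, "dy": 0, "dz": -1, "turn": 0, "grip": 1},
    {"dx": -0.06, "dy": 0, "dz": -1, "turn": 0, "grip": 1},
    {"dx": 0, "dy": 0, "dz": -1, "turn": 0, "grip": 1},
    {"dx": 0, "dy": 0, "dz": -0.5, "turn": 0, "grip": 1},
    {"dx": 0, "dy": 0, "dz": 0, "turn": 0, "grip": 1}
  ]
}}

```text
time_s: 42.42
tool_pos: [0.403, -0.2443, 0.1714]
tcp_rot: [[0.998, -0.02, -0.059], [-0.02, -1.0, 0.003], [-0.059, -0.002, -0.998]]
force: [-0.5, 0.0, -0.8]
gripper_width: 1.0
```

Run:
```python
from h import *
f,s=wrist('bearing','w15',.065)
t=robot.grab_frame('top')
for r in robot.look_for('cap','top')[:2]:
    x=r['rect'];p=ray(t,(x[0]+x[2])/2,(x[1]+x[3])/2,.01);print('cap',round(r['p'],2),np.round(x),p.round(4))
go([.415,.214,s['tool_pos'][2]],s);print(s['tcp_rot'])
a=cv2.imread('pics/w15.png')[100:300,200:380];g=robot.grab_frame('side')['img'][140:240,320:410,::-1]
cv2.imwrite('pics/w15c.png',np.hstack([cv2.resize(a,(360,400),interpolation=3),cv2.resize(g,(360,400),interpolation=3)]))
```

```text
bearing 0.6 [241. 167. 316. 244.] rect [ 0.3999 -0.2439  0.065 ] ell [277. 205.] [ 0.4004 -0.2423  0.065 ]
tcp [ 0.403  -0.2443  0.1714] t 42.4167
cap 0.8 [186. 245. 209. 265.] [0.4186 0.2112 0.01  ]
go d cm [  0.29 -45.84   0.08] yaw -1.13
[[ 0.99803763 -0.01992331 -0.05936294]
 [-0.01975933 -0.99979916  0.00334812]
 [-0.05941772 -0.00216858 -0.99823085]]
```

View pics/w15c.png

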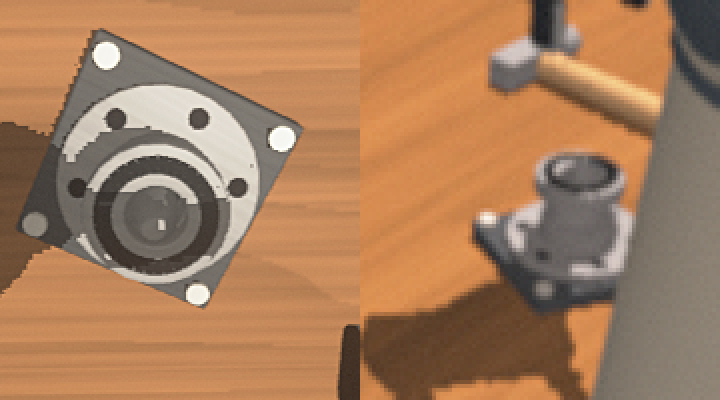

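The bearing is level on the sleeve (side view) and concentric to about 1 mm. Last, the cap.

>>> {"name": "move_arm", "arguments": {
  "steps": [
    {"dx": 0, "dy": -0.8, "dz": 0, "turn": 0, "grip": 1},
    {"dx": 0, "dy": -1.6, "dz": 0, "turn": 0, "grip": 1},
    {"dx": 0, "dy": -2.4, "dz": 0, "turn": 0, "grip": 1},
    {"dx": 0, "dy": -2.6, "dz": 0, "turn": 0, "grip": 1},
    {"dx": 0, "dy": -2.6, "dz": 0, "turn": 0, "grip": 1},
    {"dx": 0, "dy": -2.6, "dz": 0, "turn": 0, "grip": 1},
    {"dx": 0, "dy": -2.6, "dz": 0, "turn": 0, "grip": 1},
    {"dx": 0, "dy": -2.6, "dz": 0, "turn": 0, "grip": 1},
    {"dx": 0, "dy": -2.6, "dz": 0, "turn": 0, "grip": 1},
    {"dx": 0, "dy": -2.6, "dz": 0, "turn": 0, "grip": 1},
    {"dx": 0, "dy": -2.6, "dz": 0, "turn": 0, "grip": 1},
    {"dx": 0, "dy": -2.6, "dz": 0, "turn": 0, "grip": 1},
    {"dx": 0, "dy": -2.6, "dz": 0, "turn": 0, "grip": 1},
    {"dx": 0.1, "dy": -2.6, "dz": 0, "turn": 0, "grip": 1},
    {"dx": 0.1, "dy": -2.6, "dz": 0, "turn": 0, "grip": 1},
    {"dx": 0.1, "dy": -2.4, "dz": 0, "turn": 0, "grip": 1},
    {"dx": 0.1, "dy": -2.0, "dz": 0, "turn": 0, "grip": 0.8},
    {"dx": 0, "dy": -1.5, "dz": 0, "turn": 0, "grip": 0.7},
    {"dx": 0, "dy": -0.8, "dz": 0, "turn": 0, "grip": 0.6},
    {"dx": 0, "dy": 0, "dz": 0, "turn": 0, "grip": 0.6}
  ]
}}

```text
time_s: 44.33
tool_pos: [0.4037, 0.2114, 0.1587]
tcp_rot: [[0.996, -0.021, -0.085], [-0.02, -1.0, 0.011], [-0.085, -0.009, -0.996]]
force: [0.2, -0.4, -0.9]
gripper_width: 0.801
```

Run:
```python
from h import *
f,s=wrist('cap','w16',.002)
go([.417,.2125,.02],s)
```

```text
cap 0.85 [246. 139. 300. 195.] rect [0.4192 0.2184 0.002 ] ell [271. 167.] [0.4192 0.2202 0.002 ]
tcp [0.4037 0.2114 0.1587] t 44.3333
go d cm [ 2.50e+00 -1.00e-02  1.37e+01] yaw -1.15
```

>>> {"name": "move_arm", "arguments": {
  "steps": [
    {"dx": 0.4, "dy": -0.1, "dz": 0.4, "turn": 0, "grip": 0.6},
    {"dx": 0.4, "dy": -0.1, "dz": 0.8, "turn": 0, "grip": 0.6},
    {"dx": 0.3, "dy": -0.1, "dz": 0.8, "turn": 0, "grip": 0.6},
    {"dx": 0.3, "dy": -0.1, "dz": 0.8, "turn": 0, "grip": 0.6},
    {"dx": 0.2, "dy": 0, "dz": 0.8, "turn": 0, "grip": 0.6},
    {"dx": 0.2, "dy": 0, "dz": 0.8, "turn": 0, "grip": 0.6},
    {"dx": 0.1, "dy": 0, "dz": 0.8, "turn": 0, "grip": 0.6},
    {"dx": 0.1, "dy": 0, "dz": 0.8, "turn": 0, "grip": 0.6},
    {"dx": 0, "dy": 0, "dz": 0.6, "turn": 0, "grip": 0.6},
    {"dx": 0, "dy": 0, "dz": 0.4, "turn": 0, "grip": 0.6},
    {"dx": 0, "dy": 0, "dz": 0.2, "turn": 0, "grip": 0.6},
    {"dx": 0, "dy": 0, "dz": 0, "turn": 0, "grip": 0.6}
  ]
}}

```text
time_s: 45.43
tool_pos: [0.419, 0.2097, 0.0751]
tcp_rot: [[0.996, -0.029, -0.088], [-0.028, -1.0, 0.008], [-0.088, -0.006, -0.996]]
force: [-1.4, -0.5, -0.3]
gripper_width: 0.8
```

Run:
```python
from h import *
f,s=wrist('cap','w17',.003)
go([.418,.217,.01],s)
q=[proj(f,[.418+.027*np.cos(a),.217+.027*np.sin(a),.004],s) for a in np.linspace(0,6.28,60)]
im=cv2.imread('pics/w17.png')
for u,v in q: cv2.circle(im,(int(u),int(v)),1,(0,0,255),-1)
cv2.imwrite('pics/w17c.png',im)
```

```text
cap 0.57 [228. 181. 303. 251.] rect [0.4179 0.2199 0.003 ] ell [265. 214.] [0.4191 0.2205 0.003 ]
tcp [0.419  0.2097 0.0751] t 45.4333
go d cm [ 0.45 -0.69  6.5 ] yaw -1.63
```

View pics/w17c.png

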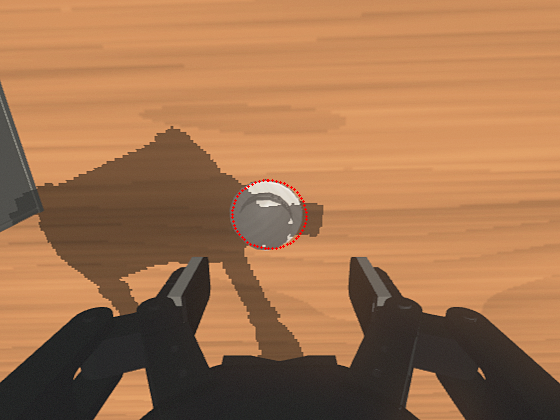

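The cap is at (265,214). The drawn brim at (0.418, 0.217) is about 2–3 mm off in y, so I'm using (0.4185, 0.2195). This was my last picture but one, so from here I rely mostly on numbers.

>>> {"name": "move_arm", "arguments": {
  "steps": [
    {"dx": 0.05, "dy": -0.3, "dz": 0.3, "turn": 0, "grip": 0.6},
    {"dx": 0.05, "dy": -0.3, "dz": 0.6, "turn": 0, "grip": 0.6},
    {"dx": 0.05, "dy": -0.2, "dz": 0.6, "turn": 0, "grip": 0.6},
    {"dx": 0.05, "dy": -0.1, "dz": 0.6, "turn": 0, "grip": 0.6},
    {"dx": 0.05, "dy": 0, "dz": 0.6, "turn": 0, "grip": 0.6},
    {"dx": 0.05, "dy": 0, "dz": 0.4, "turn": 0, "grip": 0.6},
    {"dx": 0.02, "dy": 0, "dz": 0.2, "turn": 0, "grip": 0.6},
    {"dx": 0, "dy": 0, "dz": 0, "turn": 0, "grip": 0.6}
  ]
}}

```text
time_s: 46.2
tool_pos: [0.4207, 0.2207, 0.0406]
tcp_rot: [[0.996, -0.028, -0.084], [-0.027, -1.0, 0.01], [-0.084, -0.007, -0.996]]
force: [-0.4, -0.2, -0.1]
gripper_width: 0.801
```

Run:
```python
from h import *
f,s=wrist('cap','w18',.003)
go([.4185,.2195,.009],s)
```

```text
cap 0.82 [241. 197. 325. 281.] rect [0.418  0.2185 0.003 ] ell [280. 239.] [0.4184 0.2201 0.003 ]
tcp [0.4207 0.2207 0.0406] t 46.2
go d cm [0.05 0.15 3.16] yaw -1.58
```

>>> {"name": "move_arm", "arguments": {
  "grip_force": 50,
  "steps": [
    {"dx": 0, "dy": 0.06, "dz": 0.3, "turn": 0, "grip": 0.6},
    {"dx": 0, "dy": 0.06, "dz": 0.5, "turn": 0, "grip": 0.6},
    {"dx": 0, "dy": 0, "dz": 0.6, "turn": 0, "grip": 0.6},
    {"dx": 0, "dy": 0, "dz": 0.6, "turn": 0, "grip": 0.6},
    {"dx": 0, "dy": 0, "dz": 0.4, "turn": 0, "grip": 0.6},
    {"dx": 0, "dy": 0, "dz": 0.2, "turn": 0, "grip": 0.6},
    {"dx": 0, "dy": 0, "dz": 0.1, "turn": 0, "grip": 0.6},
    {"dx": 0, "dy": 0, "dz": 0, "turn": 0, "grip": 0.6}
  ]
}}

```text
time_s: 46.97
tool_pos: [0.4188, 0.2196, 0.012]
tcp_rot: [[0.996, -0.029, -0.082], [-0.028, -1.0, 0.01], [-0.082, -0.008, -0.997]]
force: [0.1, -0.9, -0.4]
gripper_width: 0.804
```

>>> {"name": "move_arm", "arguments": {
  "steps": [
    {"dx": 0, "dy": 0, "dz": 0.1, "turn": 0, "grip": 0.4},
    {"dx": 0.01, "dy": 0, "dz": 0.1, "turn": 0, "grip": 0.2},
    {"dx": 0, "dy": 0, "dz": 0, "turn": 0, "grip": 0.1},
    {"dx": 0, "dy": 0, "dz": 0, "turn": 0, "grip": 0},
    {"dx": 0, "dy": 0, "dz": 0, "turn": 0, "grip": -0.1},
    {"dx": 0, "dy": 0, "dz": 0, "turn": 0, "grip": -0.2},
    {"dx": 0, "dy": 0, "dz": 0, "turn": 0, "grip": -0.4},
    {"dx": 0, "dy": 0, "dz": 0, "turn": 0, "grip": -0.5},
    {"dx": 0, "dy": 0, "dz": 0, "turn": 0, "grip": -0.6},
    {"dx": 0, "dy": 0, "dz": 0, "turn": 0, "grip": -0.6},
    {"dx": 0, "dy": 0, "dz": 0, "turn": 0, "grip": -0.6}
  ]
}}

```text
time_s: 47.88
tool_pos: [0.4195, 0.2199, 0.0108]
tcp_rot: [[0.996, -0.029, -0.08], [-0.028, -1.0, 0.011], [-0.081, -0.009, -0.997]]
force: [0.9, -0.2, -0.2]
gripper_width: 0.413
```

>>> {"name": "move_arm", "arguments": {
  "steps": [
    {"dx": 0, "dy": 0, "dz": -0.3, "turn": 0, "grip": -0.6},
    {"dx": -0.03, "dy": 0, "dz": -0.6, "turn": 0, "grip": -0.6},
    {"dx": -0.06, "dy": 0, "dz": -0.8, "turn": 0, "grip": -0.6},
    {"dx": -0.06, "dy": 0, "dz": -0.8, "turn": 0, "grip": -0.6},
    {"dx": -0.06, "dy": 0, "dz": -0.8, "turn": 0, "grip": -0.6},
    {"dx": -0.06, "dy": 0, "dz": -0.8, "turn": 0, "grip": -0.6},
    {"dx": -0.06, "dy": 0, "dz": -0.8, "turn": 0, "grip": -0.6},
    {"dx": -0.06, "dy": 0, "dz": -0.8, "turn": 0, "grip": -0.6},
    {"dx": -0.06, "dy": 0, "dz": -0.8, "turn": 0, "grip": -0.6},
    {"dx": -0.06, "dy": 0, "dz": -0.8, "turn": 0, "grip": -0.6},
    {"dx": -0.06, "dy": 0, "dz": -0.8, "turn": 0, "grip": -0.6},
    {"dx": -0.06, "dy": 0, "dz": -0.8, "turn": 0, "grip": -0.6},
    {"dx": -0.06, "dy": 0, "dz": -0.8, "turn": 0, "grip": -0.6},
    {"dx": -0.06, "dy": 0, "dz": -0.8, "turn": 0, "grip": -0.6},
    {"dx": -0.03, "dy": 0, "dz": -0.8, "turn": 0, "grip": -0.6},
    {"dx": 0, "dy": 0, "dz": -0.8, "turn": 0, "grip": -0.6},
    {"dx": 0, "dy": 0, "dz": -0.4, "turn": 0, "grip": -0.6},
    {"dx": 0, "dy": 0, "dz": 0, "turn": 0, "grip": -0.6}
  ]
}}

```text
time_s: 49.38
tool_pos: [0.4223, 0.2188, 0.1515]
tcp_rot: [[0.997, -0.029, -0.078], [-0.028, -1.0, 0.012], [-0.078, -0.01, -0.997]]
force: [0.2, 0.3, -1.2]
gripper_width: 0.413
```

Run:
```python
from h import *
z=robot.read_state()['tool_pos'][2]-.008
f,s=wrist('cap','w19',z)
go([.401,-.2424,s['tool_pos'][2]],s);print(s['force'],s['gripper_width'],s['tcp_rot'][0][2],s['tcp_rot'][1][2])
```

```text
cap 0.94 [230. 212. 330. 312.] rect [0.4205 0.2184 0.1435] ell [279. 262.] [0.4208 0.2189 0.1435]
tcp [0.4223 0.2188 0.1515] t 49.3833
go d cm [-0.84 46.16 -0.39] yaw -1.6
[ 0.19721358  0.28185466 -1.18104145] 0.4128727124432418 -0.077992990175244 0.012108930385777128
```

>>> {"name": "move_arm", "arguments": {
  "steps": [
    {"dx": 0, "dy": 0.8, "dz": 0, "turn": 0, "grip": -0.6},
    {"dx": 0, "dy": 1.6, "dz": 0, "turn": 0, "grip": -0.6},
    {"dx": 0, "dy": 2.4, "dz": 0, "turn": 0, "grip": -0.6},
    {"dx": 0, "dy": 2.6, "dz": 0, "turn": 0, "grip": -0.6},
    {"dx": 0, "dy": 2.6, "dz": 0, "turn": 0, "grip": -0.6},
    {"dx": 0, "dy": 2.6, "dz": 0, "turn": 0, "grip": -0.6},
    {"dx": 0, "dy": 2.6, "dz": 0, "turn": 0, "grip": -0.6},
    {"dx": 0, "dy": 2.6, "dz": 0, "turn": 0, "grip": -0.6},
    {"dx": 0, "dy": 2.6, "dz": 0, "turn": 0, "grip": -0.6},
    {"dx": 0, "dy": 2.6, "dz": 0, "turn": 0, "grip": -0.6},
    {"dx": 0, "dy": 2.6, "dz": 0, "turn": 0, "grip": -0.6},
    {"dx": 0, "dy": 2.6, "dz": 0, "turn": 0, "grip": -0.6},
    {"dx": 0, "dy": 2.6, "dz": 0, "turn": 0, "grip": -0.6},
    {"dx": 0, "dy": 2.6, "dz": 0, "turn": 0, "grip": -0.6},
    {"dx": 0, "dy": 2.6, "dz": 0, "turn": 0, "grip": -0.6},
    {"dx": 0, "dy": 2.4, "dz": 0, "turn": 0, "grip": -0.6},
    {"dx": 0, "dy": 1.8, "dz": 0, "turn": 0, "grip": -0.6},
    {"dx": 0, "dy": 1.2, "dz": 0, "turn": 0, "grip": -0.6},
    {"dx": 0, "dy": 0.6, "dz": 0, "turn": 0, "grip": -0.6},
    {"dx": 0, "dy": 0, "dz": 0, "turn": 0, "grip": -0.6}
  ]
}}

```text
time_s: 51.15
tool_pos: [0.3967, -0.2274, 0.1319]
tcp_rot: [[0.994, -0.028, -0.104], [-0.027, -1.0, 0.013], [-0.104, -0.01, -0.995]]
force: [-0.2, -0.2, -1.2]
gripper_width: 0.411
```

Run:
```python
from h import *
s=robot.read_state();go([.4012,-.2424,s['tool_pos'][2]],s)
```

```text
go d cm [ 0.49  1.48 -0.07] yaw -1.55
```

>>> {"name": "move_arm", "arguments": {
  "steps": [
    {"dx": 0.1, "dy": 0.4, "dz": 0, "turn": 0, "grip": -0.6},
    {"dx": 0.15, "dy": 0.5, "dz": 0, "turn": 0, "grip": -0.6},
    {"dx": 0.15, "dy": 0.4, "dz": 0, "turn": 0, "grip": -0.6},
    {"dx": 0.1, "dy": 0.15, "dz": 0.2, "turn": 0, "grip": -0.6},
    {"dx": 0.03, "dy": 0, "dz": 0.4, "turn": 0, "grip": -0.6},
    {"dx": 0.03, "dy": 0, "dz": 0.4, "turn": 0, "grip": -0.6},
    {"dx": 0.02, "dy": 0, "dz": 0.2, "turn": 0, "grip": -0.6},
    {"dx": 0, "dy": 0, "dz": 0, "turn": 0, "grip": -0.6}
  ]
}}

```text
time_s: 51.82
tool_pos: [0.4013, -0.2402, 0.1169]
tcp_rot: [[0.994, -0.024, -0.105], [-0.023, -1.0, 0.014], [-0.105, -0.012, -0.994]]
force: [-0.2, -0.3, -0.9]
gripper_width: 0.417
```

Run:
```python
from h import *
s=robot.read_state();go([.4012,-.2424,s['tool_pos'][2]],s)
```

```text
go d cm [-0.    0.22 -0.  ] yaw -1.32
```

>>> {"name": "move_arm", "arguments": {
  "steps": [
    {"dx": 0, "dy": 0.1, "dz": 0, "turn": 0, "grip": -0.6},
    {"dx": 0, "dy": 0.1, "dz": 0.1, "turn": 0, "grip": -0.6},
    {"dx": 0.02, "dy": 0, "dz": 0.3, "turn": 0, "grip": -0.6},
    {"dx": 0.04, "dy": 0, "dz": 0.4, "turn": 0, "grip": -0.6},
    {"dx": 0.04, "dy": 0, "dz": 0.3, "turn": 0, "grip": -0.6},
    {"dx": 0.02, "dy": 0, "dz": 0.2, "turn": 0, "grip": -0.6},
    {"dx": 0, "dy": 0, "dz": 0, "turn": 0, "grip": -0.6}
  ]
}}

```text
time_s: 52.4
tool_pos: [0.401, -0.2417, 0.1024]
tcp_rot: [[0.994, -0.024, -0.105], [-0.022, -1.0, 0.014], [-0.105, -0.012, -0.994]]
force: [1.3, -0.8, -1.9]
gripper_width: 0.416
```

Run:
```python
from h import *
s=robot.read_state();go([.4012,-.2424,.0828],s)
```

```text
go d cm [0.23 0.1  1.94] yaw -1.28
```

>>> {"name": "move_arm", "arguments": {
  "steps": [
    {"dx": 0.02, "dy": 0.05, "dz": 0.2, "turn": 0, "grip": -0.6},
    {"dx": 0.03, "dy": 0.03, "dz": 0.3, "turn": 0, "grip": -0.6},
    {"dx": 0.03, "dy": 0, "dz": 0.3, "turn": 0, "grip": -0.6},
    {"dx": 0.03, "dy": 0, "dz": 0.3, "turn": 0, "grip": -0.6},
    {"dx": 0.03, "dy": 0, "dz": 0.2, "turn": 0, "grip": -0.6},
    {"dx": 0.02, "dy": 0, "dz": 0.1, "turn": 0, "grip": -0.6},
    {"dx": 0, "dy": 0, "dz": 0, "turn": 0, "grip": -0.6}
  ]
}}

```text
time_s: 52.98
tool_pos: [0.401, -0.2423, 0.0865]
tcp_rot: [[0.994, -0.024, -0.105], [-0.022, -1.0, 0.015], [-0.105, -0.012, -0.994]]
force: [0.0, 0.5, -0.8]
gripper_width: 0.415
```

>>> {"name": "move_arm", "arguments": {
  "steps": [
    {"dx": 0.01, "dy": 0, "dz": 0.1, "turn": 0, "grip": -0.6},
    {"dx": 0.01, "dy": 0, "dz": 0.1, "turn": 0, "grip": -0.6},
    {"dx": 0.01, "dy": 0, "dz": 0.1, "turn": 0, "grip": -0.6},
    {"dx": 0.01, "dy": 0, "dz": 0.05, "turn": 0, "grip": -0.6}
  ]
}}

```text
time_s: 53.32
tool_pos: [0.4012, -0.2424, 0.0831]
tcp_rot: [[0.994, -0.024, -0.105], [-0.022, -1.0, 0.014], [-0.105, -0.012, -0.994]]
force: [-0.3, 1.0, 1.5]
gripper_width: 0.414
```

The cap is in contact at the expected height. I'm releasing and rising.

>>> {"name": "move_arm", "arguments": {
  "steps": [
    {"dx": 0.01, "dy": 0, "dz": 0.08, "turn": 0, "grip": -0.6},
    {"dx": 0, "dy": 0, "dz": 0, "turn": 0, "grip": -0.1},
    {"dx": 0, "dy": 0, "dz": 0, "turn": 0, "grip": 0.1},
    {"dx": 0, "dy": 0, "dz": 0, "turn": 0, "grip": 0.4},
    {"dx": 0, "dy": 0, "dz": 0, "turn": 0, "grip": 0.7},
    {"dx": 0, "dy": 0, "dz": 0, "turn": 0, "grip": 1},
    {"dx": -0.05, "dy": 0, "dz": -0.5, "turn": 0, "grip": 1},
    {"dx": -0.08, "dy": 0, "dz": -0.8, "turn": 0, "grip": 1},
    {"dx": -0.1, "dy": 0, "dz": -1, "turn": 0, "grip": 1},
    {"dx": -0.1, "dy": 0, "dz": -1, "turn": 0, "grip": 1},
    {"dx": -0.1, "dy": 0, "dz": -1, "turn": 0, "grip": 1},
    {"dx": -0.1, "dy": 0, "dz": -1, "turn": 0, "grip": 1},
    {"dx": -0.1, "dy": 0, "dz": -1, "turn": 0, "grip": 1},
    {"dx": -0.1, "dy": 0, "dz": -1, "turn": 0, "grip": 1},
    {"dx": -0.1, "dy": 0, "dz": -1, "turn": 0, "grip": 1},
    {"dx": 0, "dy": 0, "dz": -0.5, "turn": 0, "grip": 1},
    {"dx": 0, "dy": 0, "dz": 0, "turn": 0, "grip": 1}
  ]
}}

```text
time_s: 54.73
tool_pos: [0.4033, -0.2443, 0.1844]
tcp_rot: [[0.995, -0.024, -0.099], [-0.023, -1.0, 0.01], [-0.099, -0.008, -0.995]]
force: [0.3, 0.1, 0.3]
gripper_width: 0.999
```

Run:
```python
from h import *
f,s=wrist('cap','w20',.074)
a=cv2.imread('pics/w20.png')[100:300,200:380];F=robot.grab_frame('side');g=F['img'][130:230,320:410,::-1]
for t in ['hammer','can','bin']:
  for r in robot.look_for(t,'side')[:1]: print(t,np.round(r['rect']))
print(s['force'])
cv2.imwrite('pics/w20c.png',np.hstack([cv2.resize(a,(360,400),interpolation=3),cv2.resize(g,(360,400),interpolation=3)]))
```

```text
cap 0.82 [247. 166. 309. 229.] rect [ 0.4018 -0.2425  0.074 ] ell [277. 198.] [ 0.4011 -0.2421  0.074 ]
tcp [ 0.4033 -0.2443  0.1844] t 54.7333
hammer [353. 144. 396. 170.]
can [223. 173. 242. 204.]
bin [107. 265. 188. 335.]
[0.26405709 0.12181879 0.34548371]
```

View pics/w20c.png

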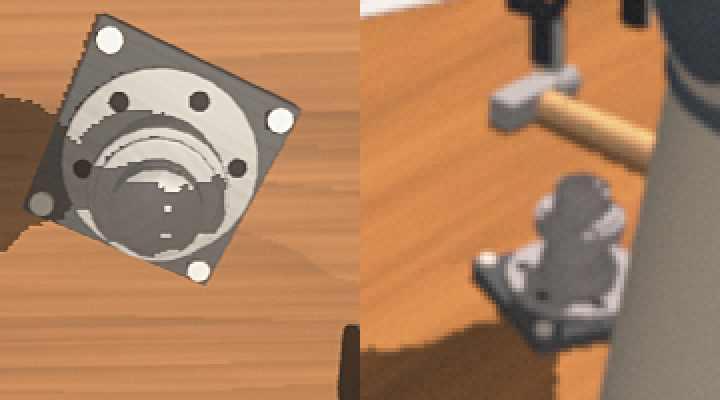

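The cap sits level on the bearing, at about (0.401, −0.242), within 2 mm of the axle. The bystanders are unmoved, so I'm handing in.

```bash
python3 -c "
from station import robot
print(robot.close_job())"
```

```text
the job is handed in; nothing more can be done
None
```

The hub is built on the axle in the required order: flange, sleeve, bearing, then cap. I handed the job in at about 55 s; no verdict is reported.

- **Seating:** I lowered each part in small steps until the force showed contact. That came within about 0.5 mm of its expected height every time.
- **Sleeve choice:** I used the grey sleeve and did not touch the purple look-alikes on either side of it.
- **Last check:** The final wrist and side pictures show a level stack. The wrist camera measures the cap about 2 mm from the axle (limit 5 mm).
- **Bystanders:** In the last side view, the can and bin were within about 3 pixels of their starting places. The hammer's box came out about 11 pixels wider than at the start. I never went near it and it looks unmoved in the pictures, so I put that down to a different amount of it being visible.
- **Tool tilt:** The tool drifted to about 0.1 rad of tilt over the run, and one attempt to jog it back did not help. Between pick-up and placing, the tool's tilt changed by at most about 0.03 rad, so the parts still went on level within the 0.08 rad limit.

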